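# Lay out the spindle parts in reverse order

### The job

The four parts of the snow blower's drive spindle stand in a row of metal dishes in the order they came off. Move them to the four compartments of the wooden rack in the reverse order, ready for going back on: the part at the left end of the dishes goes to the right end of the rack, the next one beside it, and so on. Stand each part flat in its own compartment, the same way up as now, and do not disturb the white ceramic cup.

Things in the scene. Friction and masses are not known exactly. Their poses are not given: they have to be found in the camera images.
- pulley: Aluminium V-belt pulley, 48 mm in diameter and 24 mm thick with a V groove round its rim (36 mm at the groove's bottom) and a hub 24 mm in diameter on top, 32 mm high in all, about 130 g. Stands upright in its dish at the start; origin: centre of its underside, z up along its axis.
- bearing: Steel ball bearing with a dark seal ring on top: a plain flat disc 42 mm in diameter and 20 mm high (21 mm with the inner ring), about 120 g. Stands upright in its dish at the start; origin: centre of its underside, z up along its axis.
- sleeve: Steel spacer sleeve: a plain tube 28 mm in outer diameter, 19 mm bore, 44 mm high, about 100 g. Stands upright in its dish at the start; origin: centre of its underside, z up along its axis.
- bush: Brass flanged bush: flange 44 mm in diameter and 6 mm thick at the bottom, above it a round body 28 mm in diameter up to 32 mm height, about 110 g. Stands upright in its dish at the start; origin: centre of its underside, z up along its axis.
- dish_pulley: Fixed square sheet-metal dish, 68 x 66 mm, where the pulley stands at the start. Four such dishes stand in a straight row along their y axis, 72 mm between centres; which is where differs. Floor 3 mm thick, lip 4 mm above the floor. Origin: centre of its underside; y along the row, to the left (world +y within 0.15 rad).
- dish_bearing: Fixed square sheet-metal dish, 68 x 66 mm, where the bearing stands at the start. Four such dishes stand in a straight row along their y axis, 72 mm between centres; which is where differs. Floor 3 mm thick, lip 4 mm above the floor. Origin: centre of its underside; y along the row, to the left (world +y within 0.15 rad).
- dish_sleeve: Fixed square sheet-metal dish, 68 x 66 mm, where the sleeve stands at the start. Four such dishes stand in a straight row along their y axis, 72 mm between centres; which is where differs. Floor 3 mm thick, lip 4 mm above the floor. Origin: centre of its underside; y along the row, to the left (world +y within 0.15 rad).
- dish_bush: Fixed square sheet-metal dish, 68 x 66 mm, where the bush stands at the start. Four such dishes stand in a straight row along their y axis, 72 mm between centres; which is where differs. Floor 3 mm thick, lip 4 mm above the floor. Origin: centre of its underside; y along the row, to the left (world +y within 0.15 rad).
- rack: Fixed wooden rack, 96 (x) by 302 mm (y). Four open compartments in a row, centres at x = 0, y = -111, -37, 37, 111 mm, each 68 mm wide (y) between dividers and 84 mm deep (x). Floor 12 mm above the origin; dividers rise 12 mm above the floor, front and back lips only 4 mm: room for fingers opening along x. Origin: centre of underside; y to the left (world +y within 0.15 rad).
- cup: White ceramic cup, 76 mm across the rim, 85 mm high, 250 g, standing loose on the mat past one end of the rows (left or right). Origin: centre of its underside. Not to be disturbed.
Things that resemble listed ones, but are neither listed nor needed, are in the scene too. What is shaped like the bearing but green or red is not meant.

How it is judged:
At the end, for the whole second after the job is handed in: Each part stands flat on a compartment's floor (within 4 mm in height, 21 mm along the row and 29 mm across it of its centre), same way up (axis within 0.12 rad of vertical), at rest, one to a compartment, in the reverse of the order of the dishes they came from ((y of pulley in the frame of rack between -0.132 and -0.09 m or y of pulley in the frame of rack between -0.058 and -0.016 m or y of pulley in the frame of rack between 0.016 and 0.058 m or y of pulley in the frame of rack between 0.09 and 0.132 m) and x of pulley in the frame of rack between -0.029 and 0.029 m and z of pulley in the frame of rack between 0.008 and 0.016 m and angle between each of pulley, bearing, sleeve, bush's own z axis and vertical below 0.12 rad and linear speed of each of pulley, bearing, sleeve, bush below 0.02 m/s and angular speed of each of pulley, bearing, sleeve, bush below 0.3 rad/s and (y of bearing in the frame of rack between -0.132 and -0.09 m or y of bearing in the frame of rack between -0.058 and -0.016 m or y of bearing in the frame of rack between 0.016 and 0.058 m or y of bearing in the frame of rack between 0.09 and 0.132 m) and x of bearing in the frame of rack between -0.029 and 0.029 m and z of bearing in the frame of rack between 0.008 and 0.016 m and (y of sleeve in the frame of rack between -0.132 and -0.09 m or y of sleeve in the frame of rack between -0.058 and -0.016 m or y of sleeve in the frame of rack between 0.016 and 0.058 m or y of sleeve in the frame of rack between 0.09 and 0.132 m) and x of sleeve in the frame of rack between -0.029 and 0.029 m and z of sleeve in the frame of rack between 0.008 and 0.016 m and (y of bush in the frame of rack between -0.132 and -0.09 m or y of bush in the frame of rack between -0.058 and -0.016 m or y of bush in the frame of rack between 0.016 and 0.058 m or y of bush in the frame of rack between 0.09 and 0.132 m) and x of bush in the frame of rack between -0.029 and 0.029 m and z of bush in the frame of rack between 0.008 and 0.016 m and ((y of dish_pulley in the frame of dish_bearing above 0 m and ((y of pulley in the frame of rack below -0.074 m and y of bearing in the frame of rack above -0.074 m) or (y of pulley in the frame of rack below 0 m and y of bearing in the frame of rack above 0 m) or (y of pulley in the frame of rack below 0.074 m and y of bearing in the frame of rack above 0.074 m))) or (y of dish_pulley in the frame of dish_bearing below 0 m and ((y of bearing in the frame of rack below -0.074 m and y of pulley in the frame of rack above -0.074 m) or (y of bearing in the frame of rack below 0 m and y of pulley in the frame of rack above 0 m) or (y of bearing in the frame of rack below 0.074 m and y of pulley in the frame of rack above 0.074 m)))) and ((y of dish_pulley in the frame of dish_sleeve above 0 m and ((y of pulley in the frame of rack below -0.074 m and y of sleeve in the frame of rack above -0.074 m) or (y of pulley in the frame of rack below 0 m and y of sleeve in the frame of rack above 0 m) or (y of pulley in the frame of rack below 0.074 m and y of sleeve in the frame of rack above 0.074 m))) or (y of dish_pulley in the frame of dish_sleeve below 0 m and ((y of sleeve in the frame of rack below -0.074 m and y of pulley in the frame of rack above -0.074 m) or (y of sleeve in the frame of rack below 0 m and y of pulley in the frame of rack above 0 m) or (y of sleeve in the frame of rack below 0.074 m and y of pulley in the frame of rack above 0.074 m)))) and ((y of dish_pulley in the frame of dish_bush above 0 m and ((y of pulley in the frame of rack below -0.074 m and y of bush in the frame of rack above -0.074 m) or (y of pulley in the frame of rack below 0 m and y of bush in the frame of rack above 0 m) or (y of pulley in the frame of rack below 0.074 m and y of bush in the frame of rack above 0.074 m))) or (y of dish_pulley in the frame of dish_bush below 0 m and ((y of bush in the frame of rack below -0.074 m and y of pulley in the frame of rack above -0.074 m) or (y of bush in the frame of rack below 0 m and y of pulley in the frame of rack above 0 m) or (y of bush in the frame of rack below 0.074 m and y of pulley in the frame of rack above 0.074 m)))) and ((y of dish_bearing in the frame of dish_sleeve above 0 m and ((y of bearing in the frame of rack below -0.074 m and y of sleeve in the frame of rack above -0.074 m) or (y of bearing in the frame of rack below 0 m and y of sleeve in the frame of rack above 0 m) or (y of bearing in the frame of rack below 0.074 m and y of sleeve in the frame of rack above 0.074 m))) or (y of dish_bearing in the frame of dish_sleeve below 0 m and ((y of sleeve in the frame of rack below -0.074 m and y of bearing in the frame of rack above -0.074 m) or (y of sleeve in the frame of rack below 0 m and y of bearing in the frame of rack above 0 m) or (y of sleeve in the frame of rack below 0.074 m and y of bearing in the frame of rack above 0.074 m)))) and ((y of dish_bearing in the frame of dish_bush above 0 m and ((y of bearing in the frame of rack below -0.074 m and y of bush in the frame of rack above -0.074 m) or (y of bearing in the frame of rack below 0 m and y of bush in the frame of rack above 0 m) or (y of bearing in the frame of rack below 0.074 m and y of bush in the frame of rack above 0.074 m))) or (y of dish_bearing in the frame of dish_bush below 0 m and ((y of bush in the frame of rack below -0.074 m and y of bearing in the frame of rack above -0.074 m) or (y of bush in the frame of rack below 0 m and y of bearing in the frame of rack above 0 m) or (y of bush in the frame of rack below 0.074 m and y of bearing in the frame of rack above 0.074 m)))) and ((y of dish_sleeve in the frame of dish_bush above 0 m and ((y of sleeve in the frame of rack below -0.074 m and y of bush in the frame of rack above -0.074 m) or (y of sleeve in the frame of rack below 0 m and y of bush in the frame of rack above 0 m) or (y of sleeve in the frame of rack below 0.074 m and y of bush in the frame of rack above 0.074 m))) or (y of dish_sleeve in the frame of dish_bush below 0 m and ((y of bush in the frame of rack below -0.074 m and y of sleeve in the frame of rack above -0.074 m) or (y of bush in the frame of rack below 0 m and y of sleeve in the frame of rack above 0 m) or (y of bush in the frame of rack below 0.074 m and y of sleeve in the frame of rack above 0.074 m))))); the robot touches nothing.
It fails at once if the cup is shifted by more than 20 mm or tipped (distance of cup from where it was at the start of the episode above 0.02 m or angle between cup's own z axis and vertical above 0.3 rad).
It also fails if it takes over 112 s, if anything falls off the work surface, if the arm or the gripper's body presses on something with over 40 N, if the wrist force passes 120 N, or if a joint passes its speed limit or range.

### The arm

A 6-joint arm with a two-finger parallel gripper is mounted at the origin on the work surface. World frame = base frame: x ahead of the robot, y to its left, z up, the work surface at z = 0. Lengths are in m, angles in rad, forces in N, time in s.
With the tool pointing down it reaches from about 0.35 to 0.725 m from the base axis. Payload 6 kg.
Tool frame: the origin (TCP) lies on the centre line of the jaws, within the pads' length; the fingertips stand 14 mm ahead of it and the grasp point (between the pads) lies 5 mm behind it; z points along the fingers, x is the direction in which the jaws open and shut, and the axes are right-handed (so a half turn about z gives the same grasp; the last joint's range is limited). The gripper opens to 85 mm and grips with 20 to 120 N. Pads are 22 mm wide; open, the fingers measure 114 mm over their backs; the gripper's body (76 mm by 85 mm) begins 54 mm behind the grasp point. The pads swing forward as they close: fully open they stand 13 mm farther back than shut.
Start: joints at [-0.849, 0.04, 0.085, 0, -1.615, -0.334], TCP at [0.227, -0.555, 0.245] pointing down, gripper open.
Joint ranges: [-2.56, 2.56], [-1.29, 2.01], [-1.08, 1.49], [-3.29, 1.98], [-2.81, -0.18], [-2.99, 2.99]. Speed limits (rad/s): [2.57, 2.57, 3.01, 3.14, 3.14, 3.14].

### API

Orientations are given as a unit quaternion [x, y, z, w].
In Python, from rig import manip, snapshot, camera_info gives the robot as it stands.
- The arm moves only by the tool step_arm, never from a script. Its argument "steps" is a list of rows, each an object of numbers: "tx", "ty", "tz": the shift along the tool's x, y, z each as a share of 0.75 m, from -1 to 1; "rx", "ry", "rz": the turn, a rotation vector about the tool's x, y, z each as a share of 30 degrees, from -1 to 1; "fingers": the opening, from 0 (shut) to 1 (fully open). A call has 1 to 5 rows; each row shifts and turns the commanded pose from where the row before left it, along the tool's axes as they then stand; what a row does not reach is not made up. A row lasts 1/10 s, in which the tool goes at most 50 mm and 8.59 degrees, less where a joint would pass 70% of its speed; a pose out of reach is approached as far as the arm can. A call with a number of a shift or a turn outside -1 to 1 is refused whole. A call with a gripper value outside its range is refused whole. The fingers move at their own pace and stop on an object; the grip force is fixed at half the most. Time passes only in rows, so rows that do not move let the fingers close. It gives the time, the measured TCP pose, the force and the opening at its end, in the units of the state.
- manip.get_state(): the state, without advancing time (a new reading comes with each control period).
- snapshot(name): name is "side" or "top"; returns (picture, depth): 480x640x3 uint8, red, green, blue; 480x640 float32, m along the optical axis (not along the pixel's ray), 0 where there is no reading.
- camera_info(name): a dict with "vfov" (degrees; the focal length in pixels is half the picture's height over the tangent of half this angle, whatever the lens; pixels are square), "cx", "cy" (the principal point, pixels), "k1" (the pictures are not rectified: a ray, as slopes to the right and down, at radius r is drawn at 1 + k1 r^2 times it, then the intrinsics apply), "eye" and "attitude" of the camera in the world. Camera axes: x right, y down, z forward; pixel columns grow to the right and rows downward; lengths in m; the calibration is good to about 2 mm. A picture is of the moment at which its call begins. camera_info takes no time and is no camera call.
- manip.hand_in(): hands the job in, once; it reports no verdict.
The state is a dict: "time_s": time; "qpos": joint angles; "joint_velocities": joint speeds; "joint_torque": joint torques, N m; "eef_pos": TCP position; "orientation": TCP orientation; "force": force on the tool from outside, world axes, zero at the start; "moment": the same for the moment, N m; "opening": finger opening in m.
Only numpy, scipy, OpenCV 4.12 (cv2) and the standard library are available. Lean on these libraries where they do the work, as an engineer would, in place of code of your own. Each camera call takes 0.05 s, during which the arm holds its last target.

## Working session

There is one attempt and no reset: what is moved stays moved. The work goes in short steps, Python scripts to look and compute and a tool call to move; the robot and the scene stay as the last step left them, time stands still between calls to the robot, and variables do not carry over. Pictures are saved under pics/ and viewed, and the job is handed in when it is done.

Besides the shell and the picture viewer there is one more tool, called by a JSON object that holds its "fn" and its "kwargs", one argument or row to a line. step_arm: Moves the arm, as the interface text tells. Shift numbers are shares of 0.75 m and turn numbers shares of 30 degrees, none past 1 either way. Its arguments: {"type":"object","properties":{"steps":{"type":"array"}},"required":["steps"]}

```bash
ls; mkdir -p pics; python3 - <<'E'
from rig import manip, snapshot, camera_info
import cv2,numpy as np
for n in("top","side"):
    p,d=snapshot(n); cv2.imwrite(f"pics/{n}0.png",p[:,:,::-1]); np.save(f"pics/{n}0.npy",d); print(camera_info(n))
s=manip.get_state(); print(s)
E
```

```text
pics
{'vfov': 51.4611802129682, 'cx': 314.9913123387477, 'cy': 240.81390656984516, 'k1': -0.11460653569579424, 'eye': array([ 0.32329066, -0.0162771 ,  0.97403245]), 'attitude': array([ 0.71261762, -0.69562372,  0.06312842, -0.06556349])}
{'vfov': 50.73908054451057, 'cx': 326.4002618376235, 'cy': 244.27884535526468, 'k1': 0.04958653503705288, 'eye': array([0.16484764, 0.55316308, 0.69038825]), 'attitude': array([-0.25034872,  0.885504  , -0.37671937,  0.1062577 ])}
{'time_s': 0.1, 'qpos': array([-8.49297257e-01,  4.07556194e-02,  8.39366888e-02, -3.86175411e-04,
       -1.61549469e+00, -3.33693196e-01]), 'joint_velocities': array([ 9.19299846e-06, -1.32573140e-04,  2.06700976e-03, -1.02122541e-04,
       -5.09627990e-04,  1.26390951e-03]), 'joint_torque': array([-5.53790160e-03, -3.69346046e+01,  3.48283195e+01,  6.95192635e+00,
       -4.56421956e-03,  1.25939016e-05]), 'eef_pos': array([ 0.22685799, -0.55517673,  0.24439516]), 'orientation': array([ 5.57595634e-01,  8.30112340e-01,  3.79947461e-04, -6.84392590e-04]), 'force': array([-0.68140594,  0.27542754, -0.36148744]), 'moment': array([-0.03951549, -0.03900197,  0.03032234]), 'opening': 0.08563408765487558}
```

View pics/top0.png

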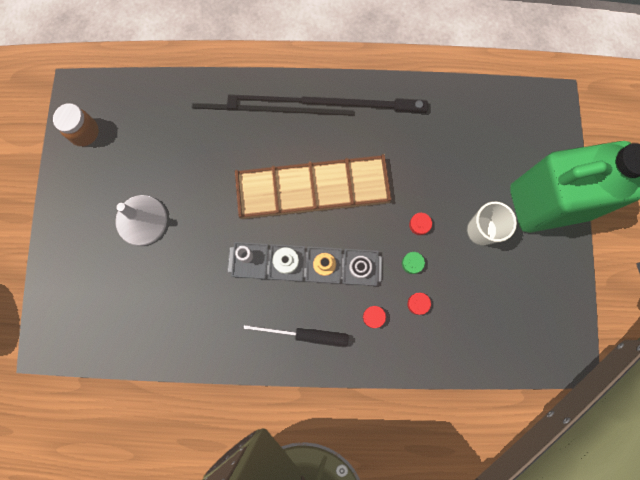

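View pics/side0.png

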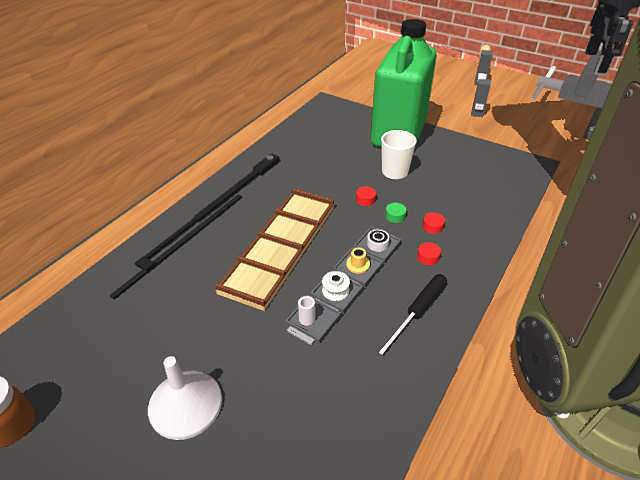

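Top view: the dishes from left to right hold the sleeve (243,254), pulley (286,260), bush (324,264) and bearing (361,267). The rack runs from about (240,193) to (388,180). The cup is at (492,224), well to the right. The green disc (414,262) and the red discs are not meant. Next I'll take an enlarged crop and measure.

```bash
cat > h.py <<'E'
from rig import manip, snapshot, camera_info
import cv2,numpy as np
from scipy.spatial.transform import Rotation as R
def K(c):
    f=240/np.tan(np.radians(c['vfov']/2)); return np.array([[f,0,c['cx']],[0,f,c['cy']],[0,0,1]])
def rays(n,uv):
    c=camera_info(n); p=cv2.undistortPoints(np.array(uv,float).reshape(-1,1,2),K(c),np.array([c['k1'],0,0,0,0.]))[:,0]
    return c
def slopes(n,uv):
    c=camera_info(n); k=K(c); uv=np.array(uv,float).reshape(-1,2)
    d=(uv-[c['cx'],c['cy']])/k[0,0]; s=d.copy()
    for _ in range(20): s=d/(1+c['k1']*(s**2).sum(1,keepdims=True))
    return c,np.c_[s,np.ones(len(s))]
def at_z(n,uv,z):
    c,s=slopes(n,uv); w=R.from_quat(c['attitude']).apply(s); t=(z-c['eye'][2])/w[:,2]
    return c['eye']+w*t[:,None]
def by_depth(n,uv,d):
    c,s=slopes(n,uv); return c['eye']+R.from_quat(c['attitude']).apply(s*np.array(d).reshape(-1,1))
def cloud(n,d):
    v,u=np.mgrid[0:480,0:640]; return by_depth(n,np.c_[u.ravel(),v.ravel()],d.ravel()).reshape(480,640,3)
def crop(src,x0,y0,x1,y1,s,out):
    im=cv2.imread(src)[y0:y1,x0:x1]; cv2.imwrite(out,cv2.resize(im,None,fx=s,fy=s,interpolation=cv2.INTER_CUBIC))
E
python3 - <<'E'
from h import *
crop("pics/top0.png",220,145,400,295,4,"pics/c1.png")
P=cloud("top",np.load("pics/top0.npy"))
for n,(u,v) in dict(sleeve=(243,254),pul=(286,260),bush=(324,264),bear=(361,267),mat=(300,310),rk1=(258,192),rk2=(370,182),cup=(492,224)).items(): print(n,P[v,u].round(4))
E
```

```text
sleeve [0.4707 0.1295 0.0131]
pul [0.4565 0.0428 0.0441]
bush [ 0.4504 -0.029   0.0462]
bear [ 0.447  -0.0991  0.0406]
mat [0.3651 0.0149 0.0048]
rk1 [0.5961 0.1054 0.0162]
rk2 [ 0.6217 -0.118   0.0183]
cup [ 0.5441 -0.3661  0.0087]
```

View pics/c1.png

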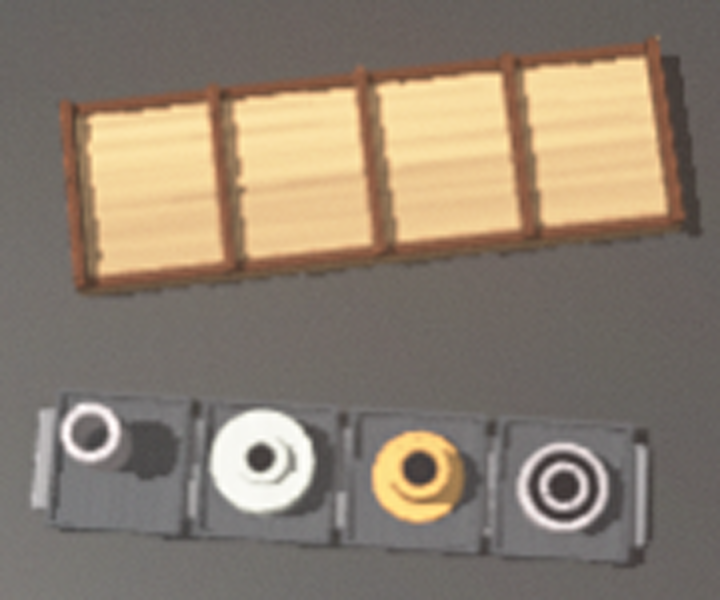

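```bash
python3 - <<'E'
from h import *
P=cloud("top",np.load("pics/top0.npy"))
def m(n,cx0,cy0,cx1,cy1):
    b=P[145+cy0//4:145+cy1//4+1,220+cx0//4:220+cx1//4+1].reshape(-1,3); print(n,len(b),np.median(b,0).round(4),'z std',b[:,2].std().round(4))
m('dish1',75,480,165,515); m('dish2',300,500,330,535);m('dish2b',210,505,240,525);m('dish3',360,515,400,530);m('dish4',510,520,530,540)
m('endplate',38,420,50,500); m('mat',100,310,600,350);m('mat2',100,560,400,590)
m('mat3',680,300,710,500)
for i,(a,b) in enumerate([(110,130),(260,120),(400,110),(560,90)]): m(f'rack{i}',a,b,a+80,b+100)
m('pulleybody',225,440,240,490); m('bearing',545,450,580,460);m('bushtop',410,440,430,446)
print(P[245:262,238:252,2].round(3))
E
```

```text
dish1 216 [0.4412 0.1151 0.0149] z std 0.0017
dish2 72 [0.4339 0.0195 0.0152] z std 0.0026
dish2b 54 [0.4337 0.0632 0.0152] z std 0.0017
dish3 55 [ 0.4328 -0.0124  0.015 ] z std 0.0024
dish4 36 [ 0.4295 -0.0792  0.0156] z std 0.0014
endplate 84 [0.4586 0.1535 0.0122] z std 0.1044
mat 1386 [0.5295 0.0039 0.0042] z std 0.0735
mat2 608 [0.406  0.0494 0.0041] z std 0.0784
mat3 408 [ 0.4971 -0.166   0.0042] z std 0.0677
rack0 546 [0.6013 0.1075 0.0162] z std 0.0579
rack1 546 [0.6069 0.0317 0.0162] z std 0.041
rack2 546 [ 0.6152 -0.038   0.0164] z std 0.0018
rack3 546 [ 0.6276 -0.1182  0.016 ] z std 0.0579
pulleybody 65 [0.455  0.0583 0.0392] z std 0.0032
bearing 40 [ 0.464  -0.0985  0.0361] z std 0.0013
bushtop 12 [ 0.4664 -0.0295  0.0485] z std 0.2559
[[0.014 0.02  0.017 0.016 0.015 0.974 0.017 0.013 0.018 0.016 0.016 0.016
  0.014 0.015]
 [0.016 0.014 0.059 0.06  0.06  0.061 0.059 0.057 0.056 0.017 0.016 0.015
  0.014 0.018]
 [0.059 0.062 0.062 0.056 0.059 0.058 0.059 0.06  0.061 0.058 0.016 0.016
  0.016 0.011]
 [0.059 0.056 0.057 0.055 0.051 0.051 0.052 0.06  0.057 0.057 0.06  0.015
 
[... 470 characters left out ...]
9 0.028 0.018 0.016 0.013 0.017 0.017 0.013 0.016 0.059 0.061
  0.054 0.044]
 [0.059 0.042 0.03  0.016 0.017 0.016 0.013 0.015 0.017 0.059 0.058 0.061
  0.051 0.039]
 [0.057 0.06  0.03  0.014 0.015 0.014 0.013 0.015 0.059 0.06  0.058 0.058
  0.047 0.038]
 [0.059 0.057 0.056 0.019 0.015 0.011 0.016 0.059 0.06  0.058 0.055 0.052
  0.044 0.032]
 [0.058 0.059 0.06  0.061 0.061 0.059 0.057 0.058 0.057 0.057 0.053 0.041
  0.04  0.03 ]
 [0.016 0.047 0.057 0.06  0.055 0.058 0.061 0.056 0.057 0.051 0.046 0.038
  0.032 0.028]
 [0.015 0.016 0.033 0.049 0.054 0.056 0.053 0.049 0.045 0.041 0.04  0.029
  0.025 0.017]
 [0.015 0.014 0.013 0.017 0.033 0.039 0.039 0.04  0.035 0.032 0.029 0.026
  0.019 0.015]]
```

```bash
python3 - <<'E'
from h import *
S=cloud("side",np.load("pics/side0.npy"))
def m(n,u,v,r=3):
    b=S[v-r:v+r+1,u-r:u+r+1].reshape(-1,3); print(n,np.median(b,0).round(4))
m('mat',220,350);m('mat',330,330);m('mat',300,150);m('mat nr',450,200)
m('r0',255,282);m('r1',268,253);m('r2',288,229);m('r3',305,208);m('dish1',322,317);m('dish2',345,300,2)
# top centres, top camera: intersect rim centre at level, using z incl. bias 4mm
C=lambda cx,cy:[(cx+.5)/4-.5+220,(cy+.5)/4-.5+145]
for n,p,z in [('sleeve',(91,433),.059),('pulley hub',(261,457),.047),('pul body',(262,462),.039),('bush',(421,466),.047),('bear',(563,487),.036)]:
    print(n,at_z("top",[C(*p)],z).round(4))
for n,p in dict(r_tl=(68,105),r_tr=(654,42),r_br=(682,220),r_bl=(82,288)).items(): print(n,at_z("top",[C(*p)],.020).round(4))
for n,p in dict(d_tl=(62,397),d_tr=(640,432),d_br=(632,560),d_bl=(52,527)).items(): print(n,at_z("top",[C(*p)],.019).round(4))
crop("pics/side0.png",200,180,420,350,3.6,"pics/c2.png")
E
```

```text
mat [0.5553 0.2423 0.0034]
mat [0.4249 0.1188 0.0033]
mat [ 0.7662 -0.3036  0.0019]
mat nr [ 0.3845 -0.3117  0.0021]
r0 [0.5895 0.1042 0.0146]
r1 [0.6141 0.0332 0.0145]
r2 [ 0.6196 -0.0427  0.0141]
r3 [ 0.6275 -0.1144  0.0144]
dish1 [0.4466 0.1078 0.014 ]
dish2 [0.4323 0.0562 0.0137]
sleeve [[0.4658 0.1238 0.059 ]]
pulley hub [[0.4582 0.0448 0.047 ]]
pul body [[0.457  0.0448 0.039 ]]
bush [[ 0.4557 -0.0305  0.047 ]]
bear [[ 0.4488 -0.0983  0.036 ]]
r_tl [[0.6382 0.1502 0.02  ]]
r_tr [[ 0.6786 -0.1444  0.02  ]]
r_br [[ 0.5857 -0.1579  0.02  ]]
r_bl [[0.544  0.1379 0.02  ]]
d_tl [[0.4894 0.145  0.019 ]]
d_tr [[ 0.4789 -0.1371  0.019 ]]
d_br [[ 0.4165 -0.1334  0.019 ]]
d_bl [[0.4256 0.1466 0.019 ]]
```

View pics/c2.png

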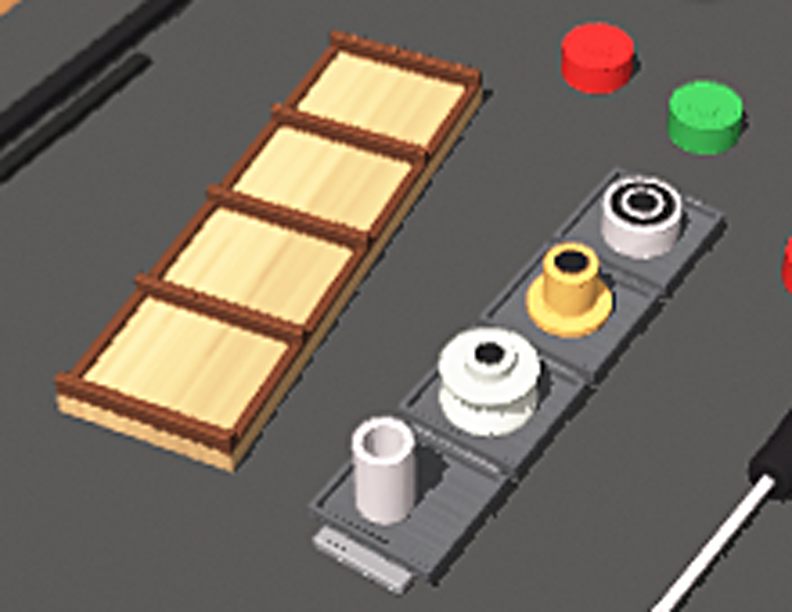

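```bash
cat > plan.py <<'E'
from h import *
import sys,math
# usage: plan.py x y z angdeg(tool-x world angle) nrows
def plan(x,y,z,ang,n):
    s=manip.get_state(); q=R.from_quat(s['orientation']); p=np.array(s['eef_pos'])
    t=R.from_euler('z',ang,degrees=True)*R.from_quat([1,0,0,0])
    d=(np.array([x,y,z])-p)/n; rv=(q.inv()*t).as_rotvec()/n
    print('t',round(s['time_s'],2),'from',p.round(4),'ang',round(math.degrees(math.atan2(*q.apply([1,0,0])[1::-1])),2),'F',np.round(s['force'],1),'open',round(s['opening'],4),'q6',round(s['qpos'][5],2))
    w=rv/np.radians(30); print('maxrot share',abs(w).max().round(3),'shift mm',(np.linalg.norm(d)*1e3).round(1))
    for i in range(n):
        a=q.inv().apply(d)/.75; print('{"tx":%.4f,"ty":%.4f,"tz":%.4f,"rx":%.3f,"ry":%.3f,"rz":%.3f}'%(*a,*w)); q=q*R.from_rotvec(rv)
x,y,z,a=map(float,sys.argv[1:5]); plan(x,y,z,a,int(sys.argv[5]))
E
python3 plan.py .466 .124 .15 178 20; python3 -c "
from h import *
for r in ([.456,.0448],[.4557,-.0305],[.4488,-.0983]): pass"
```

```text
t 0.1 from [ 0.2269 -0.5552  0.2444] ang 112.22 F [-0.7  0.3 -0.4] open 0.0856 q6 -0.33
maxrot share 0.11 shift mm 36.3
{"tx":0.0359,"ty":0.0319,"tz":0.0063,"rx":0.000,"ry":-0.000,"rz":-0.110}
{"tx":0.0340,"ty":0.0339,"tz":0.0063,"rx":0.000,"ry":-0.000,"rz":-0.110}
{"tx":0.0320,"ty":0.0358,"tz":0.0063,"rx":0.000,"ry":-0.000,"rz":-0.110}
{"tx":0.0299,"ty":0.0376,"tz":0.0063,"rx":0.000,"ry":-0.000,"rz":-0.110}
{"tx":0.0277,"ty":0.0392,"tz":0.0063,"rx":0.000,"ry":-0.000,"rz":-0.110}
{"tx":0.0254,"ty":0.0407,"tz":0.0063,"rx":0.000,"ry":-0.000,"rz":-0.110}
{"tx":0.0230,"ty":0.0421,"tz":0.0063,"rx":0.000,"ry":-0.000,"rz":-0.110}
{"tx":0.0206,"ty":0.0434,"tz":0.0063,"rx":0.000,"ry":-0.000,"rz":-0.110}
{"tx":0.0180,"ty":0.0445,"tz":0.0063,"rx":0.000,"ry":-0.000,"rz":-0.110}
{"tx":0.0154,"ty":0.0454,"tz":0.0063,"rx":0.000,"ry":-0.000,"rz":-0.110}
{"tx":0.0128,"ty":0.0463,"tz":0.0063,"rx":0.000,"ry":-0.000,"rz":-0.110}
{"tx":0.0101,"ty":0.0469,"tz":0.0063,"rx":0.000,"ry":-0.000,"rz":-0.110}
{"tx":0.0074,"ty":0.0474,"tz":0.0063,"rx":0.000,"ry":-0.000,"rz":-0.110}
{"tx":0.0047,"ty":0.0478,"tz":0.0063,"rx":0.000,"ry":-0.000,"rz":-0.110}
{"tx":0.0020,"ty":0.0480,"tz":0.0063,"rx":0.000,"ry":-0.000,"rz":-0.110}
{"tx":-0.0008,"ty":0.0480,"tz":0.0063,"rx":0.000,"ry":-0.000,"rz":-0.110}
{"tx":-0.0036,"ty":0.0479,"tz":0.0063,"rx":0.000,"ry":-0.000,"rz":-0.110}
{"tx":-0.0063,"ty":0.0476,"tz":0.0063,"rx":0.000,"ry":-0.000,"rz":-0.110}
{"tx":-0.0090,"ty":0.0471,"tz":0.0063,"rx":0.000,"ry":-0.000,"rz":-0.110}
{"tx":-0.0117,"ty":0.0466,"tz":0.0063,"rx":0.000,"ry":-0.000,"rz":-0.110}
```

{"fn": "step_arm", "kwargs": {
  "steps": [
    {"tx":0.036,"ty":0.032,"tz":0.006,"rz":-0.11,"fingers":1},
    {"tx":0.034,"ty":0.034,"tz":0.006,"rz":-0.11,"fingers":1},
    {"tx":0.032,"ty":0.036,"tz":0.006,"rz":-0.11,"fingers":1},
    {"tx":0.03,"ty":0.038,"tz":0.006,"rz":-0.11,"fingers":1},
    {"tx":0.028,"ty":0.039,"tz":0.006,"rz":-0.11,"fingers":1}
  ]
}}

```text
$.steps[0]: bad value
```

{"fn": "step_arm", "kwargs": {
  "steps": [
    {"tx":0.025,"ty":0.041,"tz":0.006,"rz":-0.11,"fingers":1},
    {"tx":0.023,"ty":0.042,"tz":0.006,"rz":-0.11,"fingers":1},
    {"tx":0.021,"ty":0.043,"tz":0.006,"rz":-0.11,"fingers":1},
    {"tx":0.018,"ty":0.044,"tz":0.006,"rz":-0.11,"fingers":1},
    {"tx":0.015,"ty":0.045,"tz":0.006,"rz":-0.11,"fingers":1}
  ]
}}

```text
$.steps[0]: bad value
```

{"fn": "step_arm", "kwargs": {
  "steps": [
    {"tx":0.013,"ty":0.046,"tz":0.006,"rz":-0.11,"fingers":1},
    {"tx":0.01,"ty":0.047,"tz":0.006,"rz":-0.11,"fingers":1},
    {"tx":0.007,"ty":0.047,"tz":0.006,"rz":-0.11,"fingers":1},
    {"tx":0.005,"ty":0.048,"tz":0.006,"rz":-0.11,"fingers":1},
    {"tx":0.002,"ty":0.048,"tz":0.006,"rz":-0.11,"fingers":1}
  ]
}}

```text
$.steps[0]: bad value
```

{"fn": "step_arm", "kwargs": {
  "steps": [
    {"tx":-0.001,"ty":0.048,"tz":0.006,"rz":-0.11,"fingers":1},
    {"tx":-0.004,"ty":0.048,"tz":0.006,"rz":-0.11,"fingers":1},
    {"tx":-0.006,"ty":0.048,"tz":0.006,"rz":-0.11,"fingers":1},
    {"tx":-0.009,"ty":0.047,"tz":0.006,"rz":-0.11,"fingers":1},
    {"tx":-0.012,"ty":0.047,"tz":0.006,"rz":-0.11,"fingers":1}
  ]
}}

```text
$.steps[0]: bad value
```

```bash
python3 plan.py .466 .124 .09 178 3
```

```text
t 0.1 from [ 0.2269 -0.5552  0.2444] ang 112.22 F [-0.7  0.3 -0.4] open 0.0856 q6 -0.33
maxrot share 0.731 shift mm 245.5
{"tx":0.2391,"ty":0.2126,"tz":0.0690,"rx":0.000,"ry":-0.001,"rz":-0.731}
{"tx":0.1425,"ty":0.2865,"tz":0.0688,"rx":0.000,"ry":-0.001,"rz":-0.731}
{"tx":0.0252,"ty":0.3190,"tz":0.0687,"rx":0.000,"ry":-0.001,"rz":-0.731}
```

{"fn": "step_arm", "kwargs": {
  "steps": [
    {"tx":0.036,"ty":0.032,"tz":0.006,"rx":0,"ry":0,"rz":-0.11,"fingers":1}
  ]
}}

```text
time_s: 0.2
eef_pos: [0.238, -0.5225, 0.239]
orientation: [0.534, 0.845, 0.0, -0.001]
force: [1.2, -0.1, 0.4]
opening: 0.0854
```

{"fn": "step_arm", "kwargs": {
  "steps": [
    {"tx":0.034,"ty":0.034,"tz":0.006,"rx":0,"ry":0,"rz":-0.11,"fingers":1},
    {"tx":0.032,"ty":0.036,"tz":0.006,"rx":0,"ry":0,"rz":-0.11,"fingers":1},
    {"tx":0.03,"ty":0.038,"tz":0.006,"rx":0,"ry":0,"rz":-0.11,"fingers":1},
    {"tx":0.028,"ty":0.039,"tz":0.006,"rx":0,"ry":0,"rz":-0.11,"fingers":1},
    {"tx":0.025,"ty":0.041,"tz":0.006,"rx":0,"ry":0,"rz":-0.11,"fingers":1}
  ]
}}

```text
time_s: 0.7
eef_pos: [0.2992, -0.3497, 0.2177]
orientation: [0.406, 0.914, 0.0, -0.0]
force: [0.8, 0.6, 0.3]
opening: 0.0854
```

{"fn": "step_arm", "kwargs": {
  "steps": [
    {"tx":0.023,"ty":0.042,"tz":0.006,"rx":0,"ry":0,"rz":-0.11,"fingers":1},
    {"tx":0.021,"ty":0.043,"tz":0.006,"rx":0,"ry":0,"rz":-0.11,"fingers":1},
    {"tx":0.018,"ty":0.044,"tz":0.006,"rx":0,"ry":0,"rz":-0.11,"fingers":1},
    {"tx":0.015,"ty":0.045,"tz":0.006,"rx":0,"ry":0,"rz":-0.11,"fingers":1},
    {"tx":0.013,"ty":0.046,"tz":0.006,"rx":0,"ry":0,"rz":-0.11,"fingers":1}
  ]
}}

```text
time_s: 1.2
eef_pos: [0.3578, -0.1807, 0.1954]
orientation: [0.27, 0.963, 0.0, -0.0]
force: [1.2, 0.2, -0.5]
opening: 0.0853
```

{"fn": "step_arm", "kwargs": {
  "steps": [
    {"tx":0.01,"ty":0.047,"tz":0.006,"rx":0,"ry":0,"rz":-0.11,"fingers":1},
    {"tx":0.007,"ty":0.047,"tz":0.006,"rx":0,"ry":0,"rz":-0.11,"fingers":1},
    {"tx":0.005,"ty":0.048,"tz":0.006,"rx":0,"ry":0,"rz":-0.11,"fingers":1},
    {"tx":0.002,"ty":0.048,"tz":0.006,"rx":0,"ry":0,"rz":-0.11,"fingers":1},
    {"tx":-0.001,"ty":0.048,"tz":0.006,"rx":0,"ry":0,"rz":-0.11,"fingers":1}
  ]
}}

```text
time_s: 1.7
eef_pos: [0.4175, -0.0108, 0.173]
orientation: [0.129, 0.992, 0.0, 0.0]
force: [0.5, -0.4, -0.0]
opening: 0.0851
```

{"fn": "step_arm", "kwargs": {
  "steps": [
    {"tx":-0.004,"ty":0.048,"tz":0.006,"rx":0,"ry":0,"rz":-0.11,"fingers":1},
    {"tx":-0.006,"ty":0.048,"tz":0.006,"rx":0,"ry":0,"rz":-0.11,"fingers":1},
    {"tx":-0.009,"ty":0.047,"tz":0.006,"rx":0,"ry":0,"rz":-0.11,"fingers":1},
    {"tx":-0.012,"ty":0.047,"tz":0.006,"rx":0,"ry":0,"rz":-0.11,"fingers":1},
    {"tx":0,"ty":0,"tz":0,"rx":0,"ry":0,"rz":0,"fingers":1}
  ]
}}

```text
time_s: 2.2
eef_pos: [0.4651, 0.1267, 0.1533]
orientation: [0.013, 1.0, -0.001, -0.002]
force: [0.8, -0.6, -0.3]
opening: 0.0856
```

```bash
python3 plan.py .466 .124 .09 178 3
```

```text
t 2.2 from [0.4651 0.1267 0.1533] ang 178.47 F [ 0.8 -0.6 -0.3] open 0.0856 q6 -0.71
maxrot share 0.005 shift mm 21.1
{"tx":-0.0005,"ty":-0.0012,"tz":0.0281,"rx":-0.001,"ry":-0.002,"rz":0.005}
{"tx":-0.0005,"ty":-0.0012,"tz":0.0281,"rx":-0.001,"ry":-0.002,"rz":0.005}
{"tx":-0.0005,"ty":-0.0012,"tz":0.0281,"rx":-0.001,"ry":-0.002,"rz":0.005}
```

{"fn": "step_arm", "kwargs": {
  "steps": [
    {"tx":-0.001,"ty":-0.002,"tz":0.035,"rx":0,"ry":0,"rz":0.008,"fingers":1},
    {"tx":-0.001,"ty":-0.002,"tz":0.035,"rx":0,"ry":0,"rz":0.008,"fingers":1},
    {"tx":0,"ty":0,"tz":0.03,"rx":0,"ry":0,"rz":0,"fingers":1},
    {"tx":0,"ty":0,"tz":0,"rx":0,"ry":0,"rz":0,"fingers":1}
  ]
}}

```text
time_s: 2.6
eef_pos: [0.4645, 0.1197, 0.0767]
orientation: [0.02, 1.0, -0.001, -0.003]
force: [0.2, -0.1, 0.3]
opening: 0.0855
```

```bash
cat > see.py <<'E'
from h import *
import sys
for n in ("side","top"):
    p,d=snapshot(n); cv2.imwrite(f"pics/{n}_{sys.argv[1]}.png",p[:,:,::-1]); np.save(f"pics/{n}_{sys.argv[1]}.npy",d)
a=cv2.imread(f"pics/side_{sys.argv[1]}.png")[150:370,190:450]; b=cv2.imread(f"pics/top_{sys.argv[1]}.png")[130:310,210:410]
a=cv2.resize(a,(400,338),interpolation=3);b=cv2.resize(b,(400,360),interpolation=3)
o=np.zeros((360,800,3),np.uint8);o[:338,:400]=a;o[:,400:]=b;cv2.imwrite(f"pics/see_{sys.argv[1]}.png",o)
E
python3 see.py 1; python3 plan.py .466 .124 .045 178 1
```

```text
t 2.7 from [0.4667 0.1207 0.0809] ang 177.73 F [-1.   0.3  1.5] open 0.0854 q6 -0.71
maxrot share 0.009 shift mm 36.1
{"tx":0.0011,"ty":0.0044,"tz":0.0479,"rx":-0.001,"ry":0.000,"rz":-0.009}
```

View pics/see_1.png

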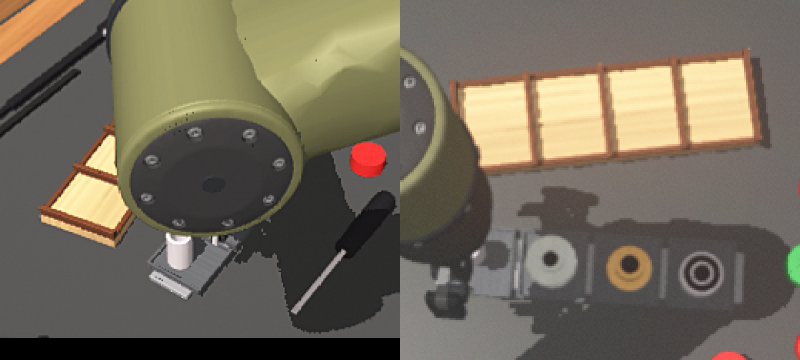

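```bash
python3 - <<'E'
from h import *
for i in range(8):
    snapshot("top"); s=manip.get_state(); print(s['time_s'],s['eef_pos'].round(4),R.from_quat(s['orientation']).as_euler('zyx',degrees=True).round(2),s['qpos'].round(4))
E
cat > led.py <<'E'
from h import *
p=np.array([.227,-.555,.245]); q=R.from_euler('z',112.2,degrees=True)*R.from_quat([1,0,0,0])
xs=[.036,.034,.032,.03,.028,.025,.023,.021,.018,.015,.013,.01,.007,.005,.002,-.001,-.004,-.006,-.009,-.012]
ys=[.032,.034,.036,.038,.039,.041,.042,.043,.044,.045,.046,.047,.047,.048,.048,.048,.048,.048,.047,.047]
L=[(a,b,.006,-.11) for a,b in zip(xs,ys)]+[(-.001,-.002,.035,.008)]*2+[(0,0,.03,0)]
for a,b,c,r in L: p=p+q.apply(np.array([a,b,c])*.75); q=q*R.from_rotvec([0,0,np.radians(30*r)])
print(p,q.as_euler('zyx',degrees=True))
E
python3 led.py
```

```text
2.75 [0.4672 0.121  0.0818] [-1.7773e+02  9.0000e-02 -1.7998e+02] [ 6.7340e-01 -2.4310e-01 -4.7670e-01  7.0000e-04 -1.3357e+00 -7.1310e-01]
2.8 [0.4674 0.1213 0.0821] [-1.7773e+02  1.3000e-01 -1.7994e+02] [ 6.7340e-01 -2.4330e-01 -4.7620e-01  6.0000e-04 -1.3355e+00 -7.1310e-01]
2.85 [0.4674 0.1214 0.0821] [-1.7774e+02  1.3000e-01 -1.7993e+02] [ 6.7350e-01 -2.4340e-01 -4.7630e-01  4.0000e-04 -1.3354e+00 -7.1310e-01]
2.9 [0.4673 0.1214 0.0819] [-1.7774e+02  1.2000e-01 -1.7992e+02] [ 6.7360e-01 -2.4330e-01 -4.7640e-01  2.0000e-04 -1.3352e+00 -7.1310e-01]
2.95 [0.4671 0.1214 0.0816] [-1.7774e+02  9.0000e-02 -1.7993e+02] [ 6.7360e-01 -2.4320e-01 -4.7680e-01  1.0000e-04 -1.3351e+00 -7.1310e-01]
3.0 [0.467  0.1213 0.0813] [-1.7773e+02  7.0000e-02 -1.7994e+02] [ 0.6736 -0.243  -0.4772  0.     -1.335  -0.7131]
3.05 [0.4669 0.1213 0.0811] [-1.7774e+02  5.0000e-02 -1.7996e+02] [ 0.6736 -0.2428 -0.4775 -0.     -1.3349 -0.7131]
3.1 [0.4668 0.1212 0.0808] [-1.7774e+02  3.0000e-02 -1.7997e+02] [ 6.7370e-01 -2.4260e-01 -4.7770e-01 -1.0000e-04 -1.3349e+00 -7.1310e-01]
[0.46693139 0.12140575 0.08      ] [-177.72    0.    180.  ]
```

```bash
cat > go.py <<'E'
# go.py fingers  x,y,z,ang,n  [x,y,z,ang,n ...]   prints rows; ledger keeps the commanded pose
from h import *
import sys,json,os
L='led.json'
p,a=json.load(open(L)) if os.path.exists(L) else ([.46693,.12141,.080],177.72)
p=np.array(p)
s=manip.get_state(); print('t',round(s['time_s'],2),'meas',s['eef_pos'].round(4),'led',p.round(4),round(a,2),'F',s['force'].round(1),'open',round(s['opening'],4))
fg=sys.argv[1]; rows=[]
for w in sys.argv[2:]:
    x,y,z,t,n=map(float,w.split(',')); n=int(n)
    for i in range(n):
        k=n-i; q=R.from_euler('z',a,degrees=True)*R.from_quat([1,0,0,0])
        sh=np.round(q.inv().apply((np.array([x,y,z])-p)/k)/.75,3)+0.
        r=round(-(t-a)/k/30,3)+0.
        assert np.linalg.norm(sh)*.75<.05 and abs(r)<.28,(sh,r)
        p=p+q.apply(sh*.75); a-=r*30
        rows.append('{"tx":%g,"ty":%g,"tz":%g,"rx":0,"ry":0,"rz":%g,"fingers":%s}'%(*sh,r,fg))
for i in range(0,len(rows),5): print('['+','.join(rows[i:i+5])+']')
json.dump([p.tolist(),a],open(L,'w')); print('end',p.round(4),round(a,2))
E
python3 go.py 1 .466,.124,.045,178,3
```

```text
t 3.1 meas [0.4668 0.1212 0.0808] led [0.4669 0.1214 0.08  ] 177.72 F [ 0.5  0.6 -0. ] open 0.0849
[{"tx":0,"ty":0.001,"tz":0.016,"rx":0,"ry":0,"rz":-0.003,"fingers":1},{"tx":0.001,"ty":0.001,"tz":0.015,"rx":0,"ry":0,"rz":-0.003,"fingers":1},{"tx":0,"ty":0.001,"tz":0.016,"rx":0,"ry":0,"rz":-0.003,"fingers":1}]
end [0.4663 0.1237 0.0448] 177.99
```

{"fn": "step_arm", "kwargs": {
  "steps": [
    {"tx":0,"ty":0.001,"tz":0.016,"rx":0,"ry":0,"rz":-0.003,"fingers":1},
    {"tx":0.001,"ty":0.001,"tz":0.015,"rx":0,"ry":0,"rz":-0.003,"fingers":1},
    {"tx":0,"ty":0.001,"tz":0.016,"rx":0,"ry":0,"rz":-0.003,"fingers":1},
    {"tx":0,"ty":0,"tz":0,"rx":0,"ry":0,"rz":0,"fingers":1},
    {"tx":0,"ty":0,"tz":0,"rx":0,"ry":0,"rz":0,"fingers":1}
  ]
}}

```text
time_s: 3.6
eef_pos: [0.4657, 0.1231, 0.0445]
orientation: [0.017, 1.0, -0.0, -0.0]
force: [1.1, -0.5, 0.0]
opening: 0.0853
```

```bash
python3 see.py 2;  python3 - <<'E'
from h import *
crop("pics/side_2.png",270,250,370,350,7,"pics/c3.png")
E
```

```text
(no output)
```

View pics/c3.png

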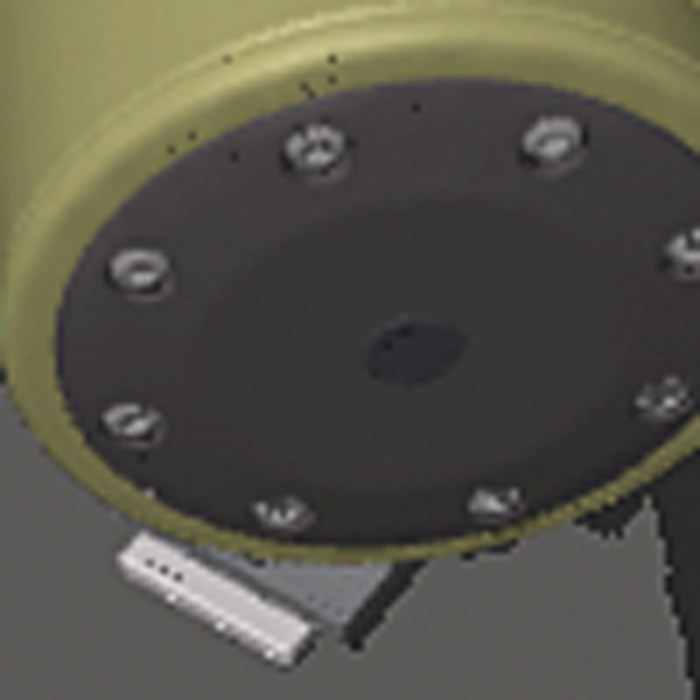

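The wrist hides the sleeve, leaving only the dish end visible near (300,335). No contact force shows, so I'll close the fingers.

{"fn": "step_arm", "kwargs": {
  "steps": [
    {"tx":0,"ty":0,"tz":0,"rx":0,"ry":0,"rz":0,"fingers":0},
    {"tx":0,"ty":0,"tz":0,"rx":0,"ry":0,"rz":0,"fingers":0},
    {"tx":0,"ty":0,"tz":0,"rx":0,"ry":0,"rz":0,"fingers":0},
    {"tx":0,"ty":0,"tz":0,"rx":0,"ry":0,"rz":0,"fingers":0},
    {"tx":0,"ty":0,"tz":0,"rx":0,"ry":0,"rz":0,"fingers":0}
  ]
}}

```text
time_s: 4.2
eef_pos: [0.4662, 0.1235, 0.0454]
orientation: [0.017, 1.0, 0.0, 0.0]
force: [0.0, 0.3, 1.2]
opening: 0.0257
```

{"fn": "step_arm", "kwargs": {
  "steps": [
    {"tx":0,"ty":0,"tz":0,"rx":0,"ry":0,"rz":0,"fingers":0},
    {"tx":0,"ty":0,"tz":0,"rx":0,"ry":0,"rz":0,"fingers":0},
    {"tx":0,"ty":0,"tz":0,"rx":0,"ry":0,"rz":0,"fingers":0}
  ]
}}

```text
time_s: 4.5
eef_pos: [0.4662, 0.1235, 0.0454]
orientation: [0.017, 1.0, 0.0, 0.0]
force: [0.0, 0.0, 3.6]
opening: 0.0255
```

```bash
python3 go.py 0 .466,.124,.105,178,4 .6269,-.1135,.105,188,9
```

```text
t 4.5 meas [0.4662 0.1235 0.0454] led [0.4663 0.1237 0.0448] 177.99 F [0.  0.  3.6] open 0.0255
[{"tx":0,"ty":0,"tz":-0.02,"rx":0,"ry":0,"rz":0,"fingers":0},{"tx":0,"ty":0,"tz":-0.02,"rx":0,"ry":0,"rz":0,"fingers":0},{"tx":0,"ty":0,"tz":-0.02,"rx":0,"ry":0,"rz":0,"fingers":0},{"tx":0,"ty":0,"tz":-0.02,"rx":0,"ry":0,"rz":0,"fingers":0},{"tx":-0.025,"ty":-0.034,"tz":0,"rx":0,"ry":0,"rz":-0.037,"fingers":0}]
[{"tx":-0.024,"ty":-0.035,"tz":0,"rx":0,"ry":0,"rz":-0.037,"fingers":0},{"tx":-0.024,"ty":-0.035,"tz":0,"rx":0,"ry":0,"rz":-0.037,"fingers":0},{"tx":-0.023,"ty":-0.036,"tz":0,"rx":0,"ry":0,"rz":-0.037,"fingers":0},{"tx":-0.022,"ty":-0.036,"tz":0,"rx":0,"ry":0,"rz":-0.037,"fingers":0},{"tx":-0.022,"ty":-0.037,"tz":0,"rx":0,"ry":0,"rz":-0.037,"fingers":0}]
[{"tx":-0.021,"ty":-0.037,"tz":0,"rx":0,"ry":0,"rz":-0.037,"fingers":0},{"tx":-0.02,"ty":-0.037,"tz":0,"rx":0,"ry":0,"rz":-0.037,"fingers":0},{"tx":-0.019,"ty":-0.038,"tz":0,"rx":0,"ry":0,"rz":-0.038,"fingers":0}]
end [ 0.6267 -0.1138  0.1048] 188.01
```

{"fn": "step_arm", "kwargs": {
  "steps": [
    {"tx":0,"ty":0,"tz":-0.02,"rx":0,"ry":0,"rz":0,"fingers":0},
    {"tx":0,"ty":0,"tz":-0.02,"rx":0,"ry":0,"rz":0,"fingers":0},
    {"tx":0,"ty":0,"tz":-0.02,"rx":0,"ry":0,"rz":0,"fingers":0},
    {"tx":0,"ty":0,"tz":-0.02,"rx":0,"ry":0,"rz":0,"fingers":0},
    {"tx":-0.025,"ty":-0.034,"tz":0,"rx":0,"ry":0,"rz":-0.037,"fingers":0}
  ]
}}

```text
time_s: 5.0
eef_pos: [0.4844, 0.0992, 0.1081]
orientation: [0.006, 1.0, 0.001, 0.002]
force: [1.3, -0.3, 0.9]
opening: 0.0255
```

{"fn": "step_arm", "kwargs": {
  "steps": [
    {"tx":-0.024,"ty":-0.035,"tz":0,"rx":0,"ry":0,"rz":-0.037,"fingers":0},
    {"tx":-0.024,"ty":-0.035,"tz":0,"rx":0,"ry":0,"rz":-0.037,"fingers":0},
    {"tx":-0.023,"ty":-0.036,"tz":0,"rx":0,"ry":0,"rz":-0.037,"fingers":0},
    {"tx":-0.022,"ty":-0.036,"tz":0,"rx":0,"ry":0,"rz":-0.037,"fingers":0},
    {"tx":-0.022,"ty":-0.037,"tz":0,"rx":0,"ry":0,"rz":-0.037,"fingers":0}
  ]
}}

```text
time_s: 5.5
eef_pos: [0.5738, -0.0361, 0.1052]
orientation: [-0.041, 0.999, 0.0, -0.0]
force: [1.0, 1.2, -1.2]
opening: 0.0256
```

{"fn": "step_arm", "kwargs": {
  "steps": [
    {"tx":-0.021,"ty":-0.037,"tz":0,"rx":0,"ry":0,"rz":-0.037,"fingers":0},
    {"tx":-0.02,"ty":-0.037,"tz":0,"rx":0,"ry":0,"rz":-0.037,"fingers":0},
    {"tx":-0.019,"ty":-0.038,"tz":0,"rx":0,"ry":0,"rz":-0.038,"fingers":0},
    {"tx":0,"ty":0,"tz":0,"rx":0,"ry":0,"rz":0,"fingers":0},
    {"tx":0,"ty":0,"tz":0,"rx":0,"ry":0,"rz":0,"fingers":0}
  ]
}}

```text
time_s: 6.0
eef_pos: [0.6263, -0.1146, 0.1044]
orientation: [-0.069, 0.998, 0.0, -0.001]
force: [-0.1, 0.3, -1.1]
opening: 0.0256
```

```bash
python3 see.py 3; python3 go.py 0 .6269,-.1135,.055,188,3
```

```text
t 6.1 meas [ 0.6262 -0.1136  0.105 ] led [ 0.6267 -0.1138  0.1048] 188.01 F [-0.5 -0.5 -0.6] open 0.0259
[{"tx":0,"ty":0,"tz":0.022,"rx":0,"ry":0,"rz":0,"fingers":0},{"tx":0,"ty":0,"tz":0.022,"rx":0,"ry":0,"rz":0,"fingers":0},{"tx":0,"ty":0,"tz":0.022,"rx":0,"ry":0,"rz":0,"fingers":0}]
end [ 0.6267 -0.1138  0.0552] 188.01
```

View pics/see_3.png

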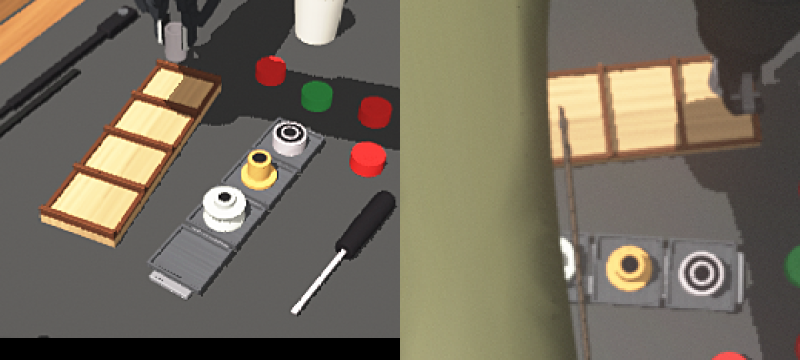

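```bash
python3 - <<'E'
from h import *
crop("pics/side_3.png",260,130,350,220,7,"pics/c4.png")
P=cloud("side",np.load("pics/side_3.npy"))
for v in range(150,215,4): print(v,P[v,300:312:3].round(3).tolist())
E
```

```text
150 [[0.765, -0.303, 0.003], [0.619, -0.103, 0.165], [0.608, -0.098, 0.172], [0.604, -0.101, 0.171]]
154 [[0.755, -0.287, 0.004], [0.751, -0.294, 0.001], [0.61, -0.1, 0.162], [0.603, -0.1, 0.164]]
158 [[0.747, -0.276, 0.002], [0.742, -0.28, 0.001], [0.736, -0.284, 0.001], [0.608, -0.106, 0.15]]
162 [[0.641, -0.123, 0.119], [0.731, -0.263, 0.004], [0.724, -0.267, 0.004], [0.607, -0.105, 0.142]]
166 [[0.635, -0.115, 0.116], [0.632, -0.121, 0.114], [0.626, -0.122, 0.116], [0.607, -0.105, 0.133]]
170 [[0.635, -0.114, 0.108], [0.631, -0.119, 0.106], [0.627, -0.123, 0.105], [0.609, -0.107, 0.121]]
174 [[0.624, -0.098, 0.112], [0.621, -0.103, 0.11], [0.616, -0.106, 0.11], [0.61, -0.107, 0.112]]
178 [[0.626, -0.1, 0.101], [0.62, -0.102, 0.102], [0.617, -0.107, 0.1], [0.608, -0.105, 0.104]]
182 [[0.627, -0.1, 0.091], [0.621, -0.102, 0.092], [0.615, -0.104, 0.093], [0.61, -0.107, 0.093]]
186 [[0.627, -0.1, 0.081], [0.621, -0.102, 0.082], [0.617, -0.106, 0.081], [0.613, -0.111, 0.08]]
190 [[0.68, -0.174, 0.001], [0.621, -0.102, 0.072], [0.667, -0.179, 0.003], [0.661, -0.182, 0.003]]
194 [[0.658, -0.143, 0.02], [0.65, -0.143, 0.023], [0.642, -0.143, 0.026], [0.636, -0.145, 0.027]]
198 [[0.655, -0.138, 0.013], [0.649, -0.14, 0.014], [0.642, -0.141, 0.017], [0.636, -0.144, 0.017]]
202 [[0.647, -0.126, 0.014], [0.642, -0.129, 0.014], [0.637, -0.133, 0.013], [0.63, -0.135, 0.015]]
206 [[0.639, -0.113, 0.016], [0.634, -0.118, 0.014], [0.628, -0.12, 0.016], [0.624, -0.125, 0.014]]
210 [[0.63, -0.101, 0.017], [0.628, -0.108, 0.013], [0.623, -0.112, 0.013], [0.616, -0.113, 0.015]]
214 [[0.624, -0.092, 0.016], [0.619, -0.095, 0.016], [0.615, -0.1, 0.014], [0.609, -0.103, 0.014]]
```

View pics/c4.png

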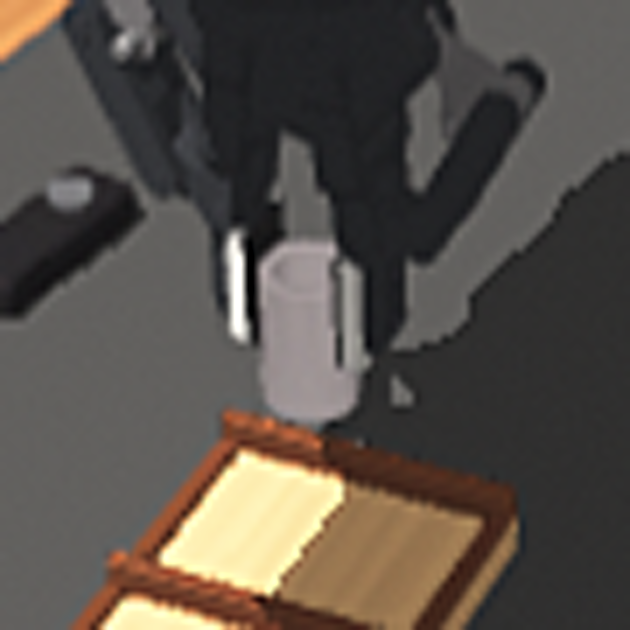

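{"fn": "step_arm", "kwargs": {
  "steps": [
    {"tx":0,"ty":0,"tz":0.022,"rx":0,"ry":0,"rz":0,"fingers":0},
    {"tx":0,"ty":0,"tz":0.022,"rx":0,"ry":0,"rz":0,"fingers":0},
    {"tx":0,"ty":0,"tz":0.022,"rx":0,"ry":0,"rz":0,"fingers":0},
    {"tx":0,"ty":0,"tz":0,"rx":0,"ry":0,"rz":0,"fingers":0},
    {"tx":0,"ty":0,"tz":0,"rx":0,"ry":0,"rz":0,"fingers":0}
  ]
}}

```text
time_s: 6.6
eef_pos: [0.626, -0.1141, 0.0546]
orientation: [-0.07, 0.998, -0.0, -0.001]
force: [0.8, -0.0, -1.0]
opening: 0.0257
```

{"fn": "step_arm", "kwargs": {
  "steps": [
    {"tx":0,"ty":0,"tz":0.004,"rx":0,"ry":0,"rz":0,"fingers":0},
    {"tx":0,"ty":0,"tz":0.004,"rx":0,"ry":0,"rz":0,"fingers":0},
    {"tx":0,"ty":0,"tz":0.002,"rx":0,"ry":0,"rz":0,"fingers":0},
    {"tx":0,"ty":0,"tz":0,"rx":0,"ry":0,"rz":0,"fingers":0},
    {"tx":0,"ty":0,"tz":0,"rx":0,"ry":0,"rz":0,"fingers":0}
  ]
}}

```text
time_s: 7.1
eef_pos: [0.6265, -0.1141, 0.0482]
orientation: [-0.07, 0.998, 0.0, 0.0]
force: [-0.4, 0.0, -1.7]
opening: 0.0255
```

{"fn": "step_arm", "kwargs": {
  "steps": [
    {"tx":0,"ty":0,"tz":0.001,"rx":0,"ry":0,"rz":0,"fingers":0},
    {"tx":0,"ty":0,"tz":0,"rx":0,"ry":0,"rz":0,"fingers":0},
    {"tx":0,"ty":0,"tz":0,"rx":0,"ry":0,"rz":0,"fingers":0}
  ]
}}

```text
time_s: 7.4
eef_pos: [0.6265, -0.1141, 0.0473]
orientation: [-0.07, 0.998, 0.0, 0.0]
force: [0.2, 0.5, -0.9]
opening: 0.0257
```

```bash
python3 see.py 4; python3 - <<'E'
from h import *
crop("pics/side_4.png",260,130,350,220,7,"pics/c5.png")
s=manip.get_state();print(s['eef_pos'],s['force'])
E
```

```text
[ 0.62645063 -0.1140574   0.04730206] [-0.38454097 -0.00731644 -1.05277355]
```

View pics/c5.png

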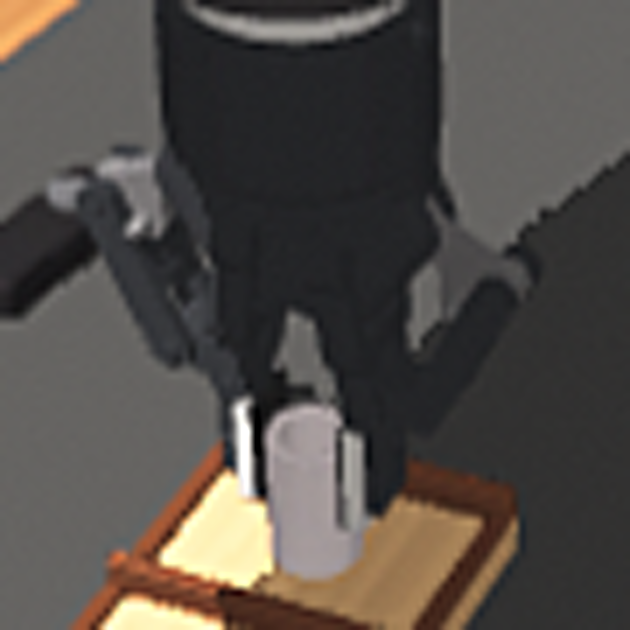

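{"fn": "step_arm", "kwargs": {
  "steps": [
    {"tx":0,"ty":0,"tz":0.001,"rx":0,"ry":0,"rz":0,"fingers":0},
    {"tx":0,"ty":0,"tz":0,"rx":0,"ry":0,"rz":0,"fingers":0},
    {"tx":0,"ty":0,"tz":0,"rx":0,"ry":0,"rz":0,"fingers":0}
  ]
}}

```text
time_s: 7.8
eef_pos: [0.6264, -0.1141, 0.0465]
orientation: [-0.07, 0.998, 0.0, -0.0]
force: [0.4, -0.2, -0.9]
opening: 0.0258
```

{"fn": "step_arm", "kwargs": {
  "steps": [
    {"tx":0,"ty":0,"tz":0.001,"rx":0,"ry":0,"rz":0,"fingers":0},
    {"tx":0,"ty":0,"tz":0,"rx":0,"ry":0,"rz":0,"fingers":0},
    {"tx":0,"ty":0,"tz":0,"rx":0,"ry":0,"rz":0,"fingers":0}
  ]
}}

```text
time_s: 8.1
eef_pos: [0.6265, -0.1141, 0.0464]
orientation: [-0.07, 0.998, -0.0, 0.0]
force: [-2.0, 1.3, 4.5]
opening: 0.0257
```

{"fn": "step_arm", "kwargs": {
  "steps": [
    {"tx":0,"ty":0,"tz":0.001,"rx":0,"ry":0,"rz":0,"fingers":0},
    {"tx":0,"ty":0,"tz":0,"rx":0,"ry":0,"rz":0,"fingers":0},
    {"tx":0,"ty":0,"tz":0,"rx":0,"ry":0,"rz":0,"fingers":0}
  ]
}}

```text
time_s: 8.4
eef_pos: [0.6266, -0.1142, 0.0464]
orientation: [-0.07, 0.998, -0.0, 0.0]
force: [-5.2, 1.6, 8.2]
opening: 0.0258
```

{"fn": "step_arm", "kwargs": {
  "steps": [
    {"tx":0,"ty":0,"tz":0,"rx":0,"ry":0,"rz":0,"fingers":0.7},
    {"tx":0,"ty":0,"tz":0,"rx":0,"ry":0,"rz":0,"fingers":1},
    {"tx":0,"ty":0,"tz":0,"rx":0,"ry":0,"rz":0,"fingers":1},
    {"tx":0,"ty":0,"tz":0,"rx":0,"ry":0,"rz":0,"fingers":1},
    {"tx":0,"ty":0,"tz":0,"rx":0,"ry":0,"rz":0,"fingers":1}
  ]
}}

```text
time_s: 8.9
eef_pos: [0.6264, -0.1141, 0.0448]
orientation: [-0.07, 0.998, 0.0, -0.0]
force: [-0.7, 0.2, 0.3]
opening: 0.0852
```

```bash
python3 - <<'E'
import json
json.dump([[.6267,-.1138,.0446],188.01],open('led.json','w'))
E
python3 go.py 1 .6267,-.1138,.115,188,3 .457,.0448,.115,178,7 .457,.0448,.08,178,2
```

```text
t 8.9 meas [ 0.6264 -0.1141  0.0448] led [ 0.6267 -0.1138  0.0446] 188.01 F [-0.7  0.2  0.3] open 0.0852
[{"tx":0,"ty":0,"tz":-0.031,"rx":0,"ry":0,"rz":0,"fingers":1},{"tx":0,"ty":0,"tz":-0.031,"rx":0,"ry":0,"rz":0,"fingers":1},{"tx":0,"ty":0,"tz":-0.032,"rx":0,"ry":0,"rz":0,"fingers":1},{"tx":0.028,"ty":0.034,"tz":0,"rx":0,"ry":0,"rz":0.048,"fingers":1},{"tx":0.029,"ty":0.034,"tz":0,"rx":0,"ry":0,"rz":0.048,"fingers":1}]
[{"tx":0.029,"ty":0.033,"tz":0,"rx":0,"ry":0,"rz":0.048,"fingers":1},{"tx":0.03,"ty":0.032,"tz":0,"rx":0,"ry":0,"rz":0.047,"fingers":1},{"tx":0.031,"ty":0.032,"tz":0,"rx":0,"ry":0,"rz":0.048,"fingers":1},{"tx":0.032,"ty":0.031,"tz":0,"rx":0,"ry":0,"rz":0.047,"fingers":1},{"tx":0.033,"ty":0.029,"tz":0,"rx":0,"ry":0,"rz":0.048,"fingers":1}]
[{"tx":0,"ty":0,"tz":0.023,"rx":0,"ry":0,"rz":0,"fingers":1},{"tx":0,"ty":0,"tz":0.024,"rx":0,"ry":0,"rz":0,"fingers":1}]
end [0.4569 0.0445 0.0798] 177.99
```

{"fn": "step_arm", "kwargs": {
  "steps": [
    {"tx":0,"ty":0,"tz":-0.031,"rx":0,"ry":0,"rz":0,"fingers":1},
    {"tx":0,"ty":0,"tz":-0.031,"rx":0,"ry":0,"rz":0,"fingers":1},
    {"tx":0,"ty":0,"tz":-0.032,"rx":0,"ry":0,"rz":0,"fingers":1},
    {"tx":0.028,"ty":0.034,"tz":0,"rx":0,"ry":0,"rz":0.048,"fingers":1},
    {"tx":0.029,"ty":0.034,"tz":0,"rx":0,"ry":0,"rz":0.048,"fingers":1}
  ]
}}

```text
time_s: 9.4
eef_pos: [0.5774, -0.0688, 0.116]
orientation: [-0.044, 0.999, 0.0, 0.001]
force: [-0.4, 0.4, 0.3]
opening: 0.0858
```

{"fn": "step_arm", "kwargs": {
  "steps": [
    {"tx":0.029,"ty":0.033,"tz":0,"rx":0,"ry":0,"rz":0.048,"fingers":1},
    {"tx":0.03,"ty":0.032,"tz":0,"rx":0,"ry":0,"rz":0.047,"fingers":1},
    {"tx":0.031,"ty":0.032,"tz":0,"rx":0,"ry":0,"rz":0.048,"fingers":1},
    {"tx":0.032,"ty":0.031,"tz":0,"rx":0,"ry":0,"rz":0.047,"fingers":1},
    {"tx":0.033,"ty":0.029,"tz":0,"rx":0,"ry":0,"rz":0.048,"fingers":1}
  ]
}}

```text
time_s: 9.9
eef_pos: [0.4556, 0.0449, 0.1156]
orientation: [0.018, 1.0, 0.0, 0.0]
force: [0.0, 0.1, -0.1]
opening: 0.0853
```

{"fn": "step_arm", "kwargs": {
  "steps": [
    {"tx":0,"ty":0,"tz":0.023,"rx":0,"ry":0,"rz":0,"fingers":1},
    {"tx":0,"ty":0,"tz":0.024,"rx":0,"ry":0,"rz":0,"fingers":1},
    {"tx":0,"ty":0,"tz":0,"rx":0,"ry":0,"rz":0,"fingers":1},
    {"tx":0,"ty":0,"tz":0,"rx":0,"ry":0,"rz":0,"fingers":1}
  ]
}}

```text
time_s: 10.3
eef_pos: [0.4567, 0.044, 0.0807]
orientation: [0.017, 1.0, -0.0, 0.0]
force: [0.6, -0.3, 0.9]
opening: 0.0852
```

```bash
python3 see.py 5; python3 go.py 1 .457,.0448,.032,178,4
```

```text
t 10.4 meas [0.4572 0.0442 0.0814] led [0.4569 0.0445 0.0798] 177.99 F [1.1 0.5 0.8] open 0.0855
[{"tx":0,"ty":0,"tz":0.016,"rx":0,"ry":0,"rz":0,"fingers":1},{"tx":0,"ty":0,"tz":0.016,"rx":0,"ry":0,"rz":0,"fingers":1},{"tx":0,"ty":0,"tz":0.016,"rx":0,"ry":0,"rz":0,"fingers":1},{"tx":0,"ty":0,"tz":0.016,"rx":0,"ry":0,"rz":0,"fingers":1}]
end [0.4569 0.0445 0.0318] 177.99
```

View pics/see_5.png

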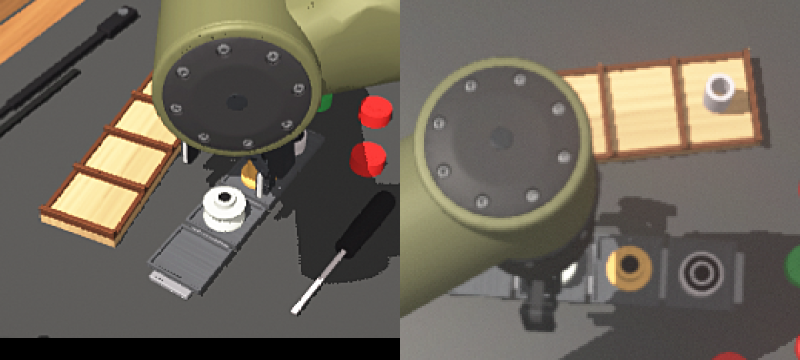

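{"fn": "step_arm", "kwargs": {
  "steps": [
    {"tx":0,"ty":0,"tz":0.016,"rx":0,"ry":0,"rz":0,"fingers":1},
    {"tx":0,"ty":0,"tz":0.016,"rx":0,"ry":0,"rz":0,"fingers":1},
    {"tx":0,"ty":0,"tz":0.016,"rx":0,"ry":0,"rz":0,"fingers":1},
    {"tx":0,"ty":0,"tz":0.018,"rx":0,"ry":0,"rz":0,"fingers":1},
    {"tx":0,"ty":0,"tz":0,"rx":0,"ry":0,"rz":0,"fingers":1}
  ]
}}

```text
time_s: 10.9
eef_pos: [0.455, 0.0436, 0.0279]
orientation: [0.018, 1.0, -0.001, -0.002]
force: [0.1, -0.2, -0.4]
opening: 0.0854
```

{"fn": "step_arm", "kwargs": {
  "steps": [
    {"tx":0,"ty":0,"tz":0,"rx":0,"ry":0,"rz":0,"fingers":1},
    {"tx":0,"ty":0,"tz":0,"rx":0,"ry":0,"rz":0,"fingers":0.8},
    {"tx":0,"ty":0,"tz":0,"rx":0,"ry":0,"rz":0,"fingers":0},
    {"tx":0,"ty":0,"tz":0,"rx":0,"ry":0,"rz":0,"fingers":0},
    {"tx":0,"ty":0,"tz":0,"rx":0,"ry":0,"rz":0,"fingers":0}
  ]
}}

```text
time_s: 11.4
eef_pos: [0.4572, 0.0444, 0.032]
orientation: [0.017, 1.0, 0.0, 0.001]
force: [-2.1, 0.2, 5.8]
opening: 0.0451
```

{"fn": "step_arm", "kwargs": {
  "steps": [
    {"tx":0,"ty":0,"tz":0,"rx":0,"ry":0,"rz":0,"fingers":0},
    {"tx":0,"ty":0,"tz":0,"rx":0,"ry":0,"rz":0,"fingers":0},
    {"tx":0,"ty":0,"tz":0,"rx":0,"ry":0,"rz":0,"fingers":0}
  ]
}}

```text
time_s: 11.7
eef_pos: [0.4572, 0.0443, 0.032]
orientation: [0.017, 1.0, 0.0, 0.001]
force: [-2.6, 0.1, 5.9]
opening: 0.0448
```

```bash
python3 - <<'E'
import json
json.dump([[.4569,.0445,.0303],177.99],open('led.json','w'))
E
python3 go.py 0 .457,.0448,.085,178,4 .6167,-.0402,.085,188,7
```

```text
t 11.7 meas [0.4572 0.0443 0.032 ] led [0.4569 0.0445 0.0303] 177.99 F [-2.6  0.1  5.9] open 0.0448
[{"tx":0,"ty":0,"tz":-0.018,"rx":0,"ry":0,"rz":0,"fingers":0},{"tx":0,"ty":0,"tz":-0.018,"rx":0,"ry":0,"rz":0,"fingers":0},{"tx":0,"ty":0,"tz":-0.018,"rx":0,"ry":0,"rz":0,"fingers":0},{"tx":0,"ty":0,"tz":-0.019,"rx":0,"ry":0,"rz":0,"fingers":0},{"tx":-0.031,"ty":-0.015,"tz":0,"rx":0,"ry":0,"rz":-0.048,"fingers":0}]
[{"tx":-0.031,"ty":-0.016,"tz":0,"rx":0,"ry":0,"rz":-0.048,"fingers":0},{"tx":-0.03,"ty":-0.017,"tz":0,"rx":0,"ry":0,"rz":-0.048,"fingers":0},{"tx":-0.03,"ty":-0.017,"tz":0,"rx":0,"ry":0,"rz":-0.047,"fingers":0},{"tx":-0.029,"ty":-0.018,"tz":0,"rx":0,"ry":0,"rz":-0.048,"fingers":0},{"tx":-0.029,"ty":-0.019,"tz":0,"rx":0,"ry":0,"rz":-0.047,"fingers":0}]
[{"tx":-0.028,"ty":-0.019,"tz":0,"rx":0,"ry":0,"rz":-0.048,"fingers":0}]
end [ 0.6166 -0.0401  0.085 ] 188.01
```

{"fn": "step_arm", "kwargs": {
  "steps": [
    {"tx":0,"ty":0,"tz":-0.018,"rx":0,"ry":0,"rz":0,"fingers":0},
    {"tx":0,"ty":0,"tz":-0.018,"rx":0,"ry":0,"rz":0,"fingers":0},
    {"tx":0,"ty":0,"tz":-0.018,"rx":0,"ry":0,"rz":0,"fingers":0},
    {"tx":0,"ty":0,"tz":-0.019,"rx":0,"ry":0,"rz":0,"fingers":0},
    {"tx":-0.031,"ty":-0.015,"tz":0,"rx":0,"ry":0,"rz":-0.048,"fingers":0}
  ]
}}

```text
time_s: 12.2
eef_pos: [0.4804, 0.0333, 0.0896]
orientation: [0.003, 1.0, 0.001, 0.003]
force: [0.5, 1.4, -1.2]
opening: 0.0447
```

{"fn": "step_arm", "kwargs": {
  "steps": [
    {"tx":-0.031,"ty":-0.016,"tz":0,"rx":0,"ry":0,"rz":-0.048,"fingers":0},
    {"tx":-0.03,"ty":-0.017,"tz":0,"rx":0,"ry":0,"rz":-0.048,"fingers":0},
    {"tx":-0.03,"ty":-0.017,"tz":0,"rx":0,"ry":0,"rz":-0.047,"fingers":0},
    {"tx":-0.029,"ty":-0.018,"tz":0,"rx":0,"ry":0,"rz":-0.048,"fingers":0},
    {"tx":-0.029,"ty":-0.019,"tz":0,"rx":0,"ry":0,"rz":-0.047,"fingers":0}
  ]
}}

```text
time_s: 12.7
eef_pos: [0.5949, -0.0292, 0.0863]
orientation: [-0.058, 0.998, 0.0, 0.0]
force: [0.0, 0.4, -1.1]
opening: 0.0446
```

{"fn": "step_arm", "kwargs": {
  "steps": [
    {"tx":-0.028,"ty":-0.019,"tz":0,"rx":0,"ry":0,"rz":-0.048,"fingers":0},
    {"tx":0,"ty":0,"tz":0,"rx":0,"ry":0,"rz":0,"fingers":0},
    {"tx":0,"ty":0,"tz":0,"rx":0,"ry":0,"rz":0,"fingers":0}
  ]
}}

```text
time_s: 13.0
eef_pos: [0.6163, -0.0406, 0.0856]
orientation: [-0.069, 0.998, 0.0, -0.0]
force: [-0.2, -0.2, -1.6]
opening: 0.0448
```

```bash
python3 see.py 6; python3 - <<'E'
from h import *
crop("pics/side_6.png",250,150,340,240,7,"pics/c6.png")
E
python3 go.py 0 .6167,-.0402,.04,188,4
```

```text
t 13.1 meas [ 0.616  -0.04    0.0859] led [ 0.6166 -0.0401  0.085 ] 188.01 F [-0.1  0.4 -0.5] open 0.0449
[{"tx":0,"ty":0,"tz":0.015,"rx":0,"ry":0,"rz":0,"fingers":0},{"tx":0,"ty":0,"tz":0.015,"rx":0,"ry":0,"rz":0,"fingers":0},{"tx":0,"ty":0,"tz":0.015,"rx":0,"ry":0,"rz":0,"fingers":0},{"tx":0,"ty":0,"tz":0.015,"rx":0,"ry":0,"rz":0,"fingers":0}]
end [ 0.6166 -0.0401  0.0401] 188.01
```

View pics/c6.png

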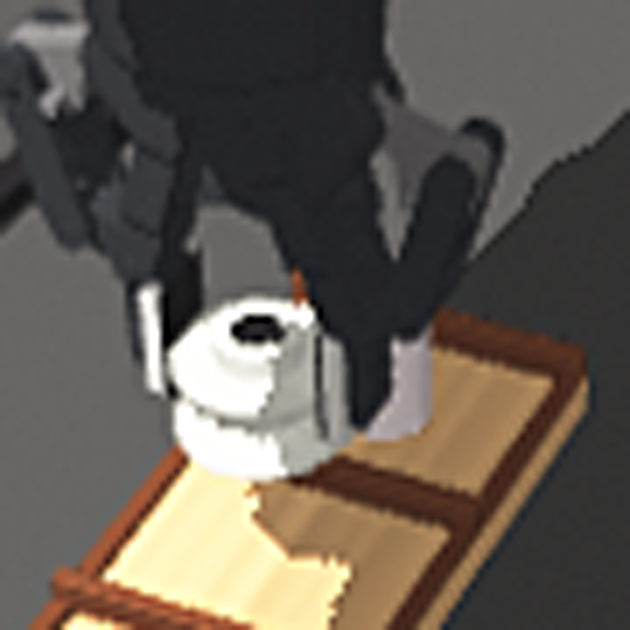

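{"fn": "step_arm", "kwargs": {
  "steps": [
    {"tx":0,"ty":0,"tz":0.015,"rx":0,"ry":0,"rz":0,"fingers":0},
    {"tx":0,"ty":0,"tz":0.015,"rx":0,"ry":0,"rz":0,"fingers":0},
    {"tx":0,"ty":0,"tz":0.015,"rx":0,"ry":0,"rz":0,"fingers":0},
    {"tx":0,"ty":0,"tz":0.015,"rx":0,"ry":0,"rz":0,"fingers":0},
    {"tx":0,"ty":0,"tz":0,"rx":0,"ry":0,"rz":0,"fingers":0}
  ]
}}

```text
time_s: 13.6
eef_pos: [0.6147, -0.0404, 0.0376]
orientation: [-0.07, 0.998, 0.0, -0.002]
force: [-1.2, -0.7, -1.7]
opening: 0.0445
```

{"fn": "step_arm", "kwargs": {
  "steps": [
    {"tx":0,"ty":0,"tz":0.003,"rx":0,"ry":0,"rz":0,"fingers":0},
    {"tx":0,"ty":0,"tz":0.003,"rx":0,"ry":0,"rz":0,"fingers":0},
    {"tx":0,"ty":0,"tz":0.001,"rx":0,"ry":0,"rz":0,"fingers":0},
    {"tx":0,"ty":0,"tz":0,"rx":0,"ry":0,"rz":0,"fingers":0},
    {"tx":0,"ty":0,"tz":0,"rx":0,"ry":0,"rz":0,"fingers":0}
  ]
}}

```text
time_s: 14.1
eef_pos: [0.6164, -0.0403, 0.0356]
orientation: [-0.07, 0.998, 0.0, 0.0]
force: [0.2, -0.4, -0.6]
opening: 0.0449
```

{"fn": "step_arm", "kwargs": {
  "steps": [
    {"tx":0,"ty":0,"tz":0.001,"rx":0,"ry":0,"rz":0,"fingers":0},
    {"tx":0,"ty":0,"tz":0,"rx":0,"ry":0,"rz":0,"fingers":0},
    {"tx":0,"ty":0,"tz":0,"rx":0,"ry":0,"rz":0,"fingers":0}
  ]
}}

```text
time_s: 14.4
eef_pos: [0.6163, -0.0403, 0.0346]
orientation: [-0.07, 0.998, 0.0, -0.0]
force: [-0.2, -0.5, -1.3]
opening: 0.0454
```

{"fn": "step_arm", "kwargs": {
  "steps": [
    {"tx":0,"ty":0,"tz":0.001,"rx":0,"ry":0,"rz":0,"fingers":0},
    {"tx":0,"ty":0,"tz":0,"rx":0,"ry":0,"rz":0,"fingers":0},
    {"tx":0,"ty":0,"tz":0,"rx":0,"ry":0,"rz":0,"fingers":0}
  ]
}}

```text
time_s: 14.7
eef_pos: [0.6162, -0.0403, 0.0337]
orientation: [-0.07, 0.998, 0.0, -0.0]
force: [0.5, -0.1, -1.9]
opening: 0.045
```

{"fn": "step_arm", "kwargs": {
  "steps": [
    {"tx":0,"ty":0,"tz":0.001,"rx":0,"ry":0,"rz":0,"fingers":0},
    {"tx":0,"ty":0,"tz":0,"rx":0,"ry":0,"rz":0,"fingers":0},
    {"tx":0,"ty":0,"tz":0,"rx":0,"ry":0,"rz":0,"fingers":0}
  ]
}}

```text
time_s: 15.0
eef_pos: [0.6164, -0.0403, 0.0331]
orientation: [-0.07, 0.998, 0.0, 0.0]
force: [0.4, 0.7, -0.8]
opening: 0.0448
```

{"fn": "step_arm", "kwargs": {
  "steps": [
    {"tx":0,"ty":0,"tz":0.001,"rx":0,"ry":0,"rz":0,"fingers":0},
    {"tx":0,"ty":0,"tz":0,"rx":0,"ry":0,"rz":0,"fingers":0},
    {"tx":0,"ty":0,"tz":0,"rx":0,"ry":0,"rz":0,"fingers":0}
  ]
}}

```text
time_s: 15.3
eef_pos: [0.6164, -0.0404, 0.0331]
orientation: [-0.07, 0.998, -0.0, 0.0]
force: [-4.3, 1.1, 5.8]
opening: 0.0446
```

{"fn": "step_arm", "kwargs": {
  "steps": [
    {"tx":0,"ty":0,"tz":0,"rx":0,"ry":0,"rz":0,"fingers":0.7},
    {"tx":0,"ty":0,"tz":0,"rx":0,"ry":0,"rz":0,"fingers":1},
    {"tx":0,"ty":0,"tz":0,"rx":0,"ry":0,"rz":0,"fingers":1},
    {"tx":0,"ty":0,"tz":0,"rx":0,"ry":0,"rz":0,"fingers":1}
  ]
}}

```text
time_s: 15.7
eef_pos: [0.6162, -0.0404, 0.032]
orientation: [-0.07, 0.998, 0.0, -0.0]
force: [0.8, -0.3, -0.5]
opening: 0.0853
```

```bash
python3 - <<'E'
import json
json.dump([[.6166,-.0401,.0319],188.01],open('led.json','w'))
E
python3 go.py 1 .6167,-.0402,.10,188,3 .455,-.0305,.10,178,6 .455,-.0305,.065,178,2
```

```text
t 15.7 meas [ 0.6162 -0.0404  0.032 ] led [ 0.6166 -0.0401  0.0319] 188.01 F [ 0.8 -0.3 -0.5] open 0.0853
[{"tx":0,"ty":0,"tz":-0.03,"rx":0,"ry":0,"rz":0,"fingers":1},{"tx":0,"ty":0,"tz":-0.03,"rx":0,"ry":0,"rz":0,"fingers":1},{"tx":0,"ty":0,"tz":-0.031,"rx":0,"ry":0,"rz":0,"fingers":1},{"tx":0.035,"ty":0.007,"tz":0,"rx":0,"ry":0,"rz":0.056,"fingers":1},{"tx":0.036,"ty":0.006,"tz":0,"rx":0,"ry":0,"rz":0.056,"fingers":1}]
[{"tx":0.036,"ty":0.005,"tz":0,"rx":0,"ry":0,"rz":0.055,"fingers":1},{"tx":0.036,"ty":0.004,"tz":0,"rx":0,"ry":0,"rz":0.056,"fingers":1},{"tx":0.035,"ty":0.003,"tz":0,"rx":0,"ry":0,"rz":0.055,"fingers":1},{"tx":0.036,"ty":0.002,"tz":0,"rx":0,"ry":0,"rz":0.056,"fingers":1},{"tx":0,"ty":0,"tz":0.023,"rx":0,"ry":0,"rz":0,"fingers":1}]
[{"tx":0,"ty":0,"tz":0.024,"rx":0,"ry":0,"rz":0,"fingers":1}]
end [ 0.4549 -0.0306  0.0649] 177.99
```

{"fn": "step_arm", "kwargs": {
  "steps": [
    {"tx":0,"ty":0,"tz":-0.03,"rx":0,"ry":0,"rz":0,"fingers":1},
    {"tx":0,"ty":0,"tz":-0.03,"rx":0,"ry":0,"rz":0,"fingers":1},
    {"tx":0,"ty":0,"tz":-0.031,"rx":0,"ry":0,"rz":0,"fingers":1},
    {"tx":0.035,"ty":0.007,"tz":0,"rx":0,"ry":0,"rz":0.056,"fingers":1},
    {"tx":0.036,"ty":0.006,"tz":0,"rx":0,"ry":0,"rz":0.056,"fingers":1}
  ]
}}

```text
time_s: 16.2
eef_pos: [0.5621, -0.0372, 0.101]
orientation: [-0.04, 0.999, 0.0, 0.0]
force: [-0.5, 0.9, -0.1]
opening: 0.0851
```

{"fn": "step_arm", "kwargs": {
  "steps": [
    {"tx":0.036,"ty":0.005,"tz":0,"rx":0,"ry":0,"rz":0.055,"fingers":1},
    {"tx":0.036,"ty":0.004,"tz":0,"rx":0,"ry":0,"rz":0.056,"fingers":1},
    {"tx":0.035,"ty":0.003,"tz":0,"rx":0,"ry":0,"rz":0.055,"fingers":1},
    {"tx":0.036,"ty":0.002,"tz":0,"rx":0,"ry":0,"rz":0.056,"fingers":1},
    {"tx":0,"ty":0,"tz":0.023,"rx":0,"ry":0,"rz":0,"fingers":1}
  ]
}}

```text
time_s: 16.7
eef_pos: [0.4545, -0.0305, 0.086]
orientation: [0.017, 1.0, 0.001, 0.003]
force: [0.7, 0.3, -0.9]
opening: 0.0855
```

{"fn": "step_arm", "kwargs": {
  "steps": [
    {"tx":0,"ty":0,"tz":0.024,"rx":0,"ry":0,"rz":0,"fingers":1},
    {"tx":0,"ty":0,"tz":0,"rx":0,"ry":0,"rz":0,"fingers":1},
    {"tx":0,"ty":0,"tz":0,"rx":0,"ry":0,"rz":0,"fingers":1}
  ]
}}

```text
time_s: 17.0
eef_pos: [0.4547, -0.0311, 0.0657]
orientation: [0.017, 1.0, -0.0, -0.0]
force: [-0.1, 0.1, 0.1]
opening: 0.0853
```

```bash
python3 see.py 7; python3 go.py 1 .455,-.0305,.037,178,3
```

```text
t 17.1 meas [ 0.4553 -0.0309  0.0664] led [ 0.4549 -0.0306  0.0649] 177.99 F [ 0.8 -0.3  0.3] open 0.085
[{"tx":0,"ty":0,"tz":0.012,"rx":0,"ry":0,"rz":0,"fingers":1},{"tx":0,"ty":0,"tz":0.013,"rx":0,"ry":0,"rz":0,"fingers":1},{"tx":0,"ty":0,"tz":0.012,"rx":0,"ry":0,"rz":0,"fingers":1}]
end [ 0.4549 -0.0306  0.0371] 177.99
```

View pics/see_7.png

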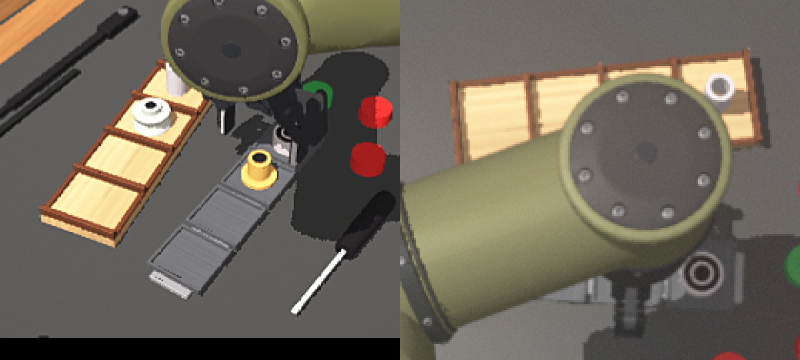

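{"fn": "step_arm", "kwargs": {
  "steps": [
    {"tx":0,"ty":0,"tz":0.012,"rx":0,"ry":0,"rz":0,"fingers":1},
    {"tx":0,"ty":0,"tz":0.013,"rx":0,"ry":0,"rz":0,"fingers":1},
    {"tx":0,"ty":0,"tz":0.012,"rx":0,"ry":0,"rz":0,"fingers":1},
    {"tx":0,"ty":0,"tz":0,"rx":0,"ry":0,"rz":0,"fingers":1},
    {"tx":0,"ty":0,"tz":0,"rx":0,"ry":0,"rz":0,"fingers":1}
  ]
}}

```text
time_s: 17.6
eef_pos: [0.4544, -0.0311, 0.0372]
orientation: [0.017, 1.0, -0.0, -0.0]
force: [-0.6, -0.0, 0.5]
opening: 0.0854
```

{"fn": "step_arm", "kwargs": {
  "steps": [
    {"tx":0,"ty":0,"tz":0,"rx":0,"ry":0,"rz":0,"fingers":0.5},
    {"tx":0,"ty":0,"tz":0,"rx":0,"ry":0,"rz":0,"fingers":0},
    {"tx":0,"ty":0,"tz":0,"rx":0,"ry":0,"rz":0,"fingers":0},
    {"tx":0,"ty":0,"tz":0,"rx":0,"ry":0,"rz":0,"fingers":0},
    {"tx":0,"ty":0,"tz":0,"rx":0,"ry":0,"rz":0,"fingers":0}
  ]
}}

```text
time_s: 18.1
eef_pos: [0.4549, -0.0309, 0.038]
orientation: [0.017, 1.0, 0.0, 0.0]
force: [-0.8, 0.3, 2.6]
opening: 0.0255
```

{"fn": "step_arm", "kwargs": {
  "steps": [
    {"tx":0,"ty":0,"tz":0,"rx":0,"ry":0,"rz":0,"fingers":0},
    {"tx":0,"ty":0,"tz":0,"rx":0,"ry":0,"rz":0,"fingers":0},
    {"tx":0,"ty":0,"tz":0,"rx":0,"ry":0,"rz":0,"fingers":0}
  ]
}}

```text
time_s: 18.4
eef_pos: [0.4549, -0.0309, 0.038]
orientation: [0.017, 1.0, 0.0, 0.0]
force: [-0.2, 0.3, 3.8]
opening: 0.026
```

```bash
python3 go.py 0 .455,-.0305,.092,178,4 .6065,.0330,.092,188,6
```

```text
t 18.4 meas [ 0.4549 -0.0309  0.038 ] led [ 0.4549 -0.0306  0.0371] 177.99 F [-0.2  0.3  3.8] open 0.026
[{"tx":0,"ty":0,"tz":-0.018,"rx":0,"ry":0,"rz":0,"fingers":0},{"tx":0,"ty":0,"tz":-0.018,"rx":0,"ry":0,"rz":0,"fingers":0},{"tx":0,"ty":0,"tz":-0.019,"rx":0,"ry":0,"rz":0,"fingers":0},{"tx":0,"ty":0,"tz":-0.018,"rx":0,"ry":0,"rz":0,"fingers":0},{"tx":-0.033,"ty":0.015,"tz":0,"rx":0,"ry":0,"rz":-0.056,"fingers":0}]
[{"tx":-0.034,"ty":0.014,"tz":0,"rx":0,"ry":0,"rz":-0.056,"fingers":0},{"tx":-0.034,"ty":0.014,"tz":0,"rx":0,"ry":0,"rz":-0.055,"fingers":0},{"tx":-0.034,"ty":0.012,"tz":0,"rx":0,"ry":0,"rz":-0.056,"fingers":0},{"tx":-0.035,"ty":0.012,"tz":0,"rx":0,"ry":0,"rz":-0.055,"fingers":0},{"tx":-0.035,"ty":0.01,"tz":0,"rx":0,"ry":0,"rz":-0.056,"fingers":0}]
end [0.6065 0.033  0.0919] 188.01
```

{"fn": "step_arm", "kwargs": {
  "steps": [
    {"tx":0,"ty":0,"tz":-0.018,"rx":0,"ry":0,"rz":0,"fingers":0},
    {"tx":0,"ty":0,"tz":-0.018,"rx":0,"ry":0,"rz":0,"fingers":0},
    {"tx":0,"ty":0,"tz":-0.019,"rx":0,"ry":0,"rz":0,"fingers":0},
    {"tx":0,"ty":0,"tz":-0.018,"rx":0,"ry":0,"rz":0,"fingers":0},
    {"tx":-0.033,"ty":0.015,"tz":0,"rx":0,"ry":0,"rz":-0.056,"fingers":0}
  ]
}}

```text
time_s: 18.9
eef_pos: [0.4805, -0.0207, 0.0964]
orientation: [0.003, 1.0, 0.001, 0.003]
force: [-0.3, 0.0, 0.1]
opening: 0.0264
```

{"fn": "step_arm", "kwargs": {
  "steps": [
    {"tx":-0.034,"ty":0.014,"tz":0,"rx":0,"ry":0,"rz":-0.056,"fingers":0},
    {"tx":-0.034,"ty":0.014,"tz":0,"rx":0,"ry":0,"rz":-0.055,"fingers":0},
    {"tx":-0.034,"ty":0.012,"tz":0,"rx":0,"ry":0,"rz":-0.056,"fingers":0},
    {"tx":-0.035,"ty":0.012,"tz":0,"rx":0,"ry":0,"rz":-0.055,"fingers":0},
    {"tx":-0.035,"ty":0.01,"tz":0,"rx":0,"ry":0,"rz":-0.056,"fingers":0}
  ]
}}

```text
time_s: 19.4
eef_pos: [0.6074, 0.0333, 0.093]
orientation: [-0.071, 0.998, 0.0, 0.0]
force: [0.9, 1.1, -1.7]
opening: 0.0262
```

{"fn": "step_arm", "kwargs": {
  "steps": [
    {"tx":0,"ty":0,"tz":0,"rx":0,"ry":0,"rz":0,"fingers":0},
    {"tx":0,"ty":0,"tz":0,"rx":0,"ry":0,"rz":0,"fingers":0}
  ]
}}

```text
time_s: 19.6
eef_pos: [0.6063, 0.0329, 0.0923]
orientation: [-0.07, 0.998, -0.0, -0.0]
force: [-0.2, -0.3, -2.0]
opening: 0.026
```

```bash
python3 see.py 8; python3 go.py 0 .6065,.033,.046,188,4
```

```text
t 19.7 meas [0.6059 0.0326 0.0927] led [0.6065 0.033  0.0919] 188.01 F [-0.1 -0.5 -0.7] open 0.0261
[{"tx":0,"ty":0,"tz":0.015,"rx":0,"ry":0,"rz":0,"fingers":0},{"tx":0,"ty":0,"tz":0.015,"rx":0,"ry":0,"rz":0,"fingers":0},{"tx":0,"ty":0,"tz":0.016,"rx":0,"ry":0,"rz":0,"fingers":0},{"tx":0,"ty":0,"tz":0.015,"rx":0,"ry":0,"rz":0,"fingers":0}]
end [0.6065 0.033  0.0461] 188.01
```

View pics/see_8.png

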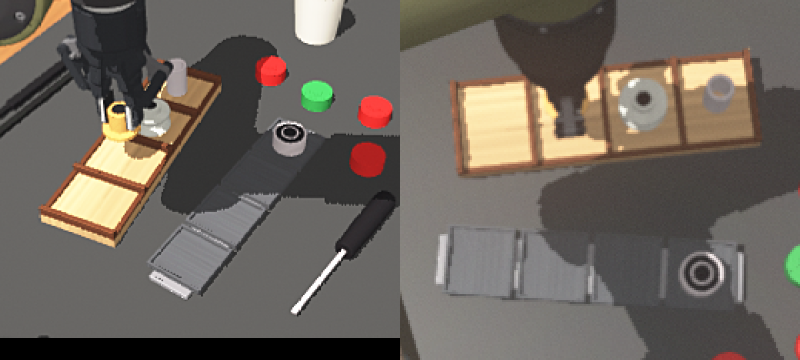

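The bush is held upright over the second compartment from the left. The pulley (645,100) and sleeve (718,92) stand in place. I expect contact at TCP z of about 0.039.

{"fn": "step_arm", "kwargs": {
  "steps": [
    {"tx":0,"ty":0,"tz":0.015,"rx":0,"ry":0,"rz":0,"fingers":0},
    {"tx":0,"ty":0,"tz":0.015,"rx":0,"ry":0,"rz":0,"fingers":0},
    {"tx":0,"ty":0,"tz":0.016,"rx":0,"ry":0,"rz":0,"fingers":0},
    {"tx":0,"ty":0,"tz":0.015,"rx":0,"ry":0,"rz":0,"fingers":0},
    {"tx":0,"ty":0,"tz":0,"rx":0,"ry":0,"rz":0,"fingers":0}
  ]
}}

```text
time_s: 20.2
eef_pos: [0.6046, 0.0324, 0.0436]
orientation: [-0.07, 0.998, -0.0, -0.002]
force: [0.2, -0.2, -1.3]
opening: 0.026
```

{"fn": "step_arm", "kwargs": {
  "steps": [
    {"tx":0,"ty":0,"tz":0.004,"rx":0,"ry":0,"rz":0,"fingers":0},
    {"tx":0,"ty":0,"tz":0.004,"rx":0,"ry":0,"rz":0,"fingers":0},
    {"tx":0,"ty":0,"tz":0.001,"rx":0,"ry":0,"rz":0,"fingers":0},
    {"tx":0,"ty":0,"tz":0,"rx":0,"ry":0,"rz":0,"fingers":0},
    {"tx":0,"ty":0,"tz":0,"rx":0,"ry":0,"rz":0,"fingers":0}
  ]
}}

```text
time_s: 20.7
eef_pos: [0.6064, 0.0328, 0.0401]
orientation: [-0.07, 0.998, 0.0, 0.0]
force: [-0.0, 0.6, -1.5]
opening: 0.0257
```

{"fn": "step_arm", "kwargs": {
  "steps": [
    {"tx":0,"ty":0,"tz":0.001,"rx":0,"ry":0,"rz":0,"fingers":0},
    {"tx":0,"ty":0,"tz":0,"rx":0,"ry":0,"rz":0,"fingers":0},
    {"tx":0,"ty":0,"tz":0,"rx":0,"ry":0,"rz":0,"fingers":0}
  ]
}}

```text
time_s: 21.0
eef_pos: [0.6062, 0.0328, 0.0391]
orientation: [-0.07, 0.998, 0.0, 0.0]
force: [-0.5, 0.2, -1.6]
opening: 0.026
```

{"fn": "step_arm", "kwargs": {
  "steps": [
    {"tx":0,"ty":0,"tz":0.001,"rx":0,"ry":0,"rz":0,"fingers":0},
    {"tx":0,"ty":0,"tz":0,"rx":0,"ry":0,"rz":0,"fingers":0},
    {"tx":0,"ty":0,"tz":0,"rx":0,"ry":0,"rz":0,"fingers":0}
  ]
}}

```text
time_s: 21.3
eef_pos: [0.6064, 0.0327, 0.039]
orientation: [-0.07, 0.998, -0.0, 0.0]
force: [-3.0, 0.9, 5.0]
opening: 0.0258
```

{"fn": "step_arm", "kwargs": {
  "steps": [
    {"tx":0,"ty":0,"tz":0,"rx":0,"ry":0,"rz":0,"fingers":0.5},
    {"tx":0,"ty":0,"tz":0,"rx":0,"ry":0,"rz":0,"fingers":1},
    {"tx":0,"ty":0,"tz":0,"rx":0,"ry":0,"rz":0,"fingers":1},
    {"tx":0,"ty":0,"tz":0,"rx":0,"ry":0,"rz":0,"fingers":1},
    {"tx":0,"ty":0,"tz":0,"rx":0,"ry":0,"rz":0,"fingers":1}
  ]
}}

```text
time_s: 21.8
eef_pos: [0.6061, 0.0327, 0.0381]
orientation: [-0.07, 0.998, 0.0, -0.0]
force: [-0.5, -0.1, -0.9]
opening: 0.0854
```

```bash
python3 - <<'E'
import json
json.dump([[.6065,.0330,.0379],188.01],open('led.json','w'))
E
python3 go.py 1 .6065,.033,.10,188,3 .448,-.0983,.10,178,7 .448,-.0983,.06,178,2
```

```text
t 21.8 meas [0.6061 0.0327 0.0381] led [0.6065 0.033  0.0379] 188.01 F [-0.5 -0.1 -0.9] open 0.0854
[{"tx":0,"ty":0,"tz":-0.028,"rx":0,"ry":0,"rz":0,"fingers":1},{"tx":0,"ty":0,"tz":-0.027,"rx":0,"ry":0,"rz":0,"fingers":1},{"tx":0,"ty":0,"tz":-0.028,"rx":0,"ry":0,"rz":0,"fingers":1},{"tx":0.033,"ty":-0.021,"tz":0,"rx":0,"ry":0,"rz":0.048,"fingers":1},{"tx":0.033,"ty":-0.021,"tz":0,"rx":0,"ry":0,"rz":0.048,"fingers":1}]
[{"tx":0.032,"ty":-0.022,"tz":0,"rx":0,"ry":0,"rz":0.048,"fingers":1},{"tx":0.032,"ty":-0.023,"tz":0,"rx":0,"ry":0,"rz":0.047,"fingers":1},{"tx":0.031,"ty":-0.024,"tz":0,"rx":0,"ry":0,"rz":0.048,"fingers":1},{"tx":0.031,"ty":-0.025,"tz":0,"rx":0,"ry":0,"rz":0.047,"fingers":1},{"tx":0.03,"ty":-0.025,"tz":0,"rx":0,"ry":0,"rz":0.048,"fingers":1}]
[{"tx":0,"ty":0,"tz":0.027,"rx":0,"ry":0,"rz":0,"fingers":1},{"tx":0,"ty":0,"tz":0.027,"rx":0,"ry":0,"rz":0,"fingers":1}]
end [ 0.448  -0.0984  0.0597] 177.99
```

{"fn": "step_arm", "kwargs": {
  "steps": [
    {"tx":0,"ty":0,"tz":-0.028,"rx":0,"ry":0,"rz":0,"fingers":1},
    {"tx":0,"ty":0,"tz":-0.027,"rx":0,"ry":0,"rz":0,"fingers":1},
    {"tx":0,"ty":0,"tz":-0.028,"rx":0,"ry":0,"rz":0,"fingers":1},
    {"tx":0.033,"ty":-0.021,"tz":0,"rx":0,"ry":0,"rz":0.048,"fingers":1},
    {"tx":0.033,"ty":-0.021,"tz":0,"rx":0,"ry":0,"rz":0.048,"fingers":1}
  ]
}}

```text
time_s: 22.3
eef_pos: [0.561, -0.0048, 0.101]
orientation: [-0.045, 0.999, 0.0, 0.0]
force: [-0.2, -0.8, -0.3]
opening: 0.0855
```

{"fn": "step_arm", "kwargs": {
  "steps": [
    {"tx":0.032,"ty":-0.022,"tz":0,"rx":0,"ry":0,"rz":0.048,"fingers":1},
    {"tx":0.032,"ty":-0.023,"tz":0,"rx":0,"ry":0,"rz":0.047,"fingers":1},
    {"tx":0.031,"ty":-0.024,"tz":0,"rx":0,"ry":0,"rz":0.048,"fingers":1},
    {"tx":0.031,"ty":-0.025,"tz":0,"rx":0,"ry":0,"rz":0.047,"fingers":1},
    {"tx":0.03,"ty":-0.025,"tz":0,"rx":0,"ry":0,"rz":0.048,"fingers":1}
  ]
}}

```text
time_s: 22.8
eef_pos: [0.4468, -0.0994, 0.1006]
orientation: [0.018, 1.0, 0.0, 0.0]
force: [-0.6, -1.3, 0.3]
opening: 0.0853
```

{"fn": "step_arm", "kwargs": {
  "steps": [
    {"tx":0,"ty":0,"tz":0.027,"rx":0,"ry":0,"rz":0,"fingers":1},
    {"tx":0,"ty":0,"tz":0.027,"rx":0,"ry":0,"rz":0,"fingers":1},
    {"tx":0,"ty":0,"tz":0,"rx":0,"ry":0,"rz":0,"fingers":1},
    {"tx":0,"ty":0,"tz":0,"rx":0,"ry":0,"rz":0,"fingers":1}
  ]
}}

```text
time_s: 23.2
eef_pos: [0.4478, -0.0989, 0.0605]
orientation: [0.017, 1.0, -0.0, -0.0]
force: [-0.4, 0.2, 0.9]
opening: 0.0852
```

```bash
python3 see.py 9; python3 go.py 1 .448,-.0983,.030,178,3
```

```text
t 23.3 meas [ 0.4485 -0.0987  0.0614] led [ 0.448  -0.0984  0.0597] 177.99 F [-0.6 -0.2  0.6] open 0.0852
[{"tx":0,"ty":0,"tz":0.013,"rx":0,"ry":0,"rz":0,"fingers":1},{"tx":0,"ty":0,"tz":0.013,"rx":0,"ry":0,"rz":0,"fingers":1},{"tx":0,"ty":0,"tz":0.014,"rx":0,"ry":0,"rz":0,"fingers":1}]
end [ 0.448  -0.0984  0.0296] 177.99
```

View pics/see_9.png

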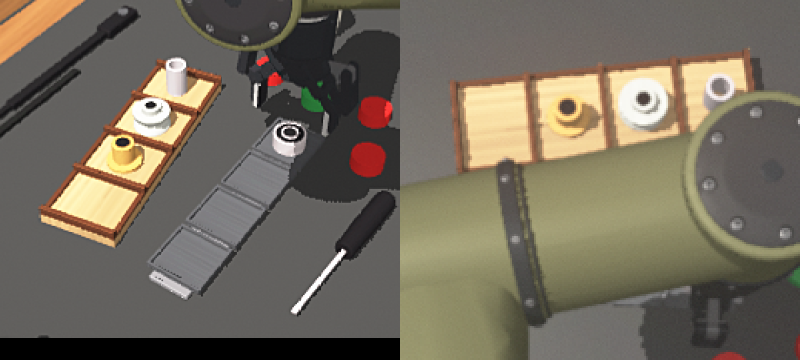

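{"fn": "step_arm", "kwargs": {
  "steps": [
    {"tx":0,"ty":0,"tz":0.013,"rx":0,"ry":0,"rz":0,"fingers":1},
    {"tx":0,"ty":0,"tz":0.013,"rx":0,"ry":0,"rz":0,"fingers":1},
    {"tx":0,"ty":0,"tz":0.014,"rx":0,"ry":0,"rz":0,"fingers":1},
    {"tx":0,"ty":0,"tz":0,"rx":0,"ry":0,"rz":0,"fingers":1},
    {"tx":0,"ty":0,"tz":0,"rx":0,"ry":0,"rz":0,"fingers":1}
  ]
}}

```text
time_s: 23.8
eef_pos: [0.4474, -0.0988, 0.0296]
orientation: [0.017, 1.0, -0.0, -0.001]
force: [0.3, -0.1, -0.8]
opening: 0.0854
```

{"fn": "step_arm", "kwargs": {
  "steps": [
    {"tx":0,"ty":0,"tz":0,"rx":0,"ry":0,"rz":0,"fingers":0.7},
    {"tx":0,"ty":0,"tz":0,"rx":0,"ry":0,"rz":0,"fingers":0},
    {"tx":0,"ty":0,"tz":0,"rx":0,"ry":0,"rz":0,"fingers":0},
    {"tx":0,"ty":0,"tz":0,"rx":0,"ry":0,"rz":0,"fingers":0},
    {"tx":0,"ty":0,"tz":0,"rx":0,"ry":0,"rz":0,"fingers":0}
  ]
}}

```text
time_s: 24.3
eef_pos: [0.4482, -0.0987, 0.0309]
orientation: [0.017, 1.0, -0.0, 0.001]
force: [-0.5, 0.3, 4.1]
opening: 0.04
```

{"fn": "step_arm", "kwargs": {
  "steps": [
    {"tx":0,"ty":0,"tz":0,"rx":0,"ry":0,"rz":0,"fingers":0},
    {"tx":0,"ty":0,"tz":0,"rx":0,"ry":0,"rz":0,"fingers":0},
    {"tx":0,"ty":0,"tz":0,"rx":0,"ry":0,"rz":0,"fingers":0}
  ]
}}

```text
time_s: 24.6
eef_pos: [0.4483, -0.0987, 0.0309]
orientation: [0.017, 1.0, -0.0, 0.001]
force: [-0.5, -0.1, 5.5]
opening: 0.04
```

```bash
python3 go.py 0 .448,-.0983,.095,178,4 .5963,.1063,.095,188,8
```

```text
t 24.6 meas [ 0.4483 -0.0987  0.0309] led [ 0.448  -0.0984  0.0296] 177.99 F [-0.5 -0.1  5.5] open 0.04
[{"tx":0,"ty":0,"tz":-0.022,"rx":0,"ry":0,"rz":0,"fingers":0},{"tx":0,"ty":0,"tz":-0.022,"rx":0,"ry":0,"rz":0,"fingers":0},{"tx":0,"ty":0,"tz":-0.022,"rx":0,"ry":0,"rz":0,"fingers":0},{"tx":0,"ty":0,"tz":-0.021,"rx":0,"ry":0,"rz":0,"fingers":0},{"tx":-0.024,"ty":0.035,"tz":0,"rx":0,"ry":0,"rz":-0.042,"fingers":0}]
[{"tx":-0.024,"ty":0.034,"tz":0,"rx":0,"ry":0,"rz":-0.042,"fingers":0},{"tx":-0.025,"ty":0.034,"tz":0,"rx":0,"ry":0,"rz":-0.042,"fingers":0},{"tx":-0.026,"ty":0.033,"tz":0,"rx":0,"ry":0,"rz":-0.042,"fingers":0},{"tx":-0.026,"ty":0.033,"tz":0,"rx":0,"ry":0,"rz":-0.041,"fingers":0},{"tx":-0.027,"ty":0.032,"tz":0,"rx":0,"ry":0,"rz":-0.042,"fingers":0}]
[{"tx":-0.028,"ty":0.032,"tz":0,"rx":0,"ry":0,"rz":-0.041,"fingers":0},{"tx":-0.029,"ty":0.031,"tz":0,"rx":0,"ry":0,"rz":-0.042,"fingers":0}]
end [0.5965 0.1062 0.0949] 188.01
```

{"fn": "step_arm", "kwargs": {
  "steps": [
    {"tx":0,"ty":0,"tz":-0.022,"rx":0,"ry":0,"rz":0,"fingers":0},
    {"tx":0,"ty":0,"tz":-0.022,"rx":0,"ry":0,"rz":0,"fingers":0},
    {"tx":0,"ty":0,"tz":-0.022,"rx":0,"ry":0,"rz":0,"fingers":0},
    {"tx":0,"ty":0,"tz":-0.021,"rx":0,"ry":0,"rz":0,"fingers":0},
    {"tx":-0.024,"ty":0.035,"tz":0,"rx":0,"ry":0,"rz":-0.042,"fingers":0}
  ]
}}

```text
time_s: 25.1
eef_pos: [0.4668, -0.0742, 0.0973]
orientation: [0.008, 1.0, 0.0, 0.001]
force: [1.4, 0.2, -0.6]
opening: 0.0396
```

{"fn": "step_arm", "kwargs": {
  "steps": [
    {"tx":-0.024,"ty":0.034,"tz":0,"rx":0,"ry":0,"rz":-0.042,"fingers":0},
    {"tx":-0.025,"ty":0.034,"tz":0,"rx":0,"ry":0,"rz":-0.042,"fingers":0},
    {"tx":-0.026,"ty":0.033,"tz":0,"rx":0,"ry":0,"rz":-0.042,"fingers":0},
    {"tx":-0.026,"ty":0.033,"tz":0,"rx":0,"ry":0,"rz":-0.041,"fingers":0},
    {"tx":-0.027,"ty":0.032,"tz":0,"rx":0,"ry":0,"rz":-0.042,"fingers":0}
  ]
}}

```text
time_s: 25.6
eef_pos: [0.5587, 0.0555, 0.0941]
orientation: [-0.049, 0.999, 0.0, -0.001]
force: [-0.1, 0.5, -2.1]
opening: 0.0397
```

{"fn": "step_arm", "kwargs": {
  "steps": [
    {"tx":-0.028,"ty":0.032,"tz":0,"rx":0,"ry":0,"rz":-0.041,"fingers":0},
    {"tx":-0.029,"ty":0.031,"tz":0,"rx":0,"ry":0,"rz":-0.042,"fingers":0},
    {"tx":0,"ty":0,"tz":0,"rx":0,"ry":0,"rz":0,"fingers":0},
    {"tx":0,"ty":0,"tz":0,"rx":0,"ry":0,"rz":0,"fingers":0}
  ]
}}

```text
time_s: 26.0
eef_pos: [0.5955, 0.1063, 0.0936]
orientation: [-0.07, 0.998, -0.0, -0.001]
force: [0.4, 0.1, -0.8]
opening: 0.0404
```

```bash
python3 see.py 10; python3 go.py 0 .5963,.1063,.038,188,5
```

```text
t 26.1 meas [0.5955 0.1054 0.0945] led [0.5965 0.1062 0.0949] 188.01 F [-0.6  0.4 -0.8] open 0.0401
[{"tx":0,"ty":0,"tz":0.015,"rx":0,"ry":0,"rz":0,"fingers":0},{"tx":0,"ty":0,"tz":0.015,"rx":0,"ry":0,"rz":0,"fingers":0},{"tx":0,"ty":0,"tz":0.015,"rx":0,"ry":0,"rz":0,"fingers":0},{"tx":0,"ty":0,"tz":0.015,"rx":0,"ry":0,"rz":0,"fingers":0},{"tx":0,"ty":0,"tz":0.016,"rx":0,"ry":0,"rz":0,"fingers":0}]
end [0.5965 0.1062 0.0379] 188.01
```

View pics/see_10.png

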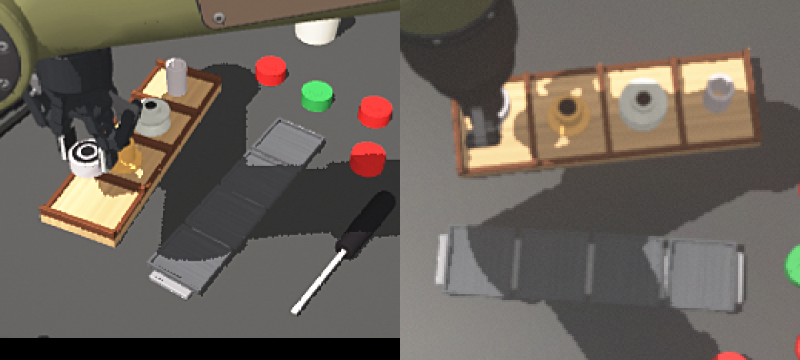

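The bearing is held level over the left compartment, and all four dishes are empty. Next I'll lower it, expecting contact at z of about 0.032.

{"fn": "step_arm", "kwargs": {
  "steps": [
    {"tx":0,"ty":0,"tz":0.015,"rx":0,"ry":0,"rz":0,"fingers":0},
    {"tx":0,"ty":0,"tz":0.015,"rx":0,"ry":0,"rz":0,"fingers":0},
    {"tx":0,"ty":0,"tz":0.015,"rx":0,"ry":0,"rz":0,"fingers":0},
    {"tx":0,"ty":0,"tz":0.015,"rx":0,"ry":0,"rz":0,"fingers":0},
    {"tx":0,"ty":0,"tz":0.016,"rx":0,"ry":0,"rz":0,"fingers":0}
  ]
}}

```text
time_s: 26.6
eef_pos: [0.5959, 0.1058, 0.037]
orientation: [-0.07, 0.998, -0.0, -0.0]
force: [1.2, 0.3, -1.2]
opening: 0.0396
```

{"fn": "step_arm", "kwargs": {
  "steps": [
    {"tx":0,"ty":0,"tz":0,"rx":0,"ry":0,"rz":0,"fingers":0},
    {"tx":0,"ty":0,"tz":0.003,"rx":0,"ry":0,"rz":0,"fingers":0},
    {"tx":0,"ty":0,"tz":0.003,"rx":0,"ry":0,"rz":0,"fingers":0},
    {"tx":0,"ty":0,"tz":0,"rx":0,"ry":0,"rz":0,"fingers":0},
    {"tx":0,"ty":0,"tz":0,"rx":0,"ry":0,"rz":0,"fingers":0}
  ]
}}

```text
time_s: 27.1
eef_pos: [0.5963, 0.1061, 0.0342]
orientation: [-0.07, 0.998, 0.0, 0.0]
force: [-0.7, -0.0, -1.2]
opening: 0.0397
```

{"fn": "step_arm", "kwargs": {
  "steps": [
    {"tx":0,"ty":0,"tz":0.001,"rx":0,"ry":0,"rz":0,"fingers":0},
    {"tx":0,"ty":0,"tz":0,"rx":0,"ry":0,"rz":0,"fingers":0},
    {"tx":0,"ty":0,"tz":0,"rx":0,"ry":0,"rz":0,"fingers":0}
  ]
}}

```text
time_s: 27.4
eef_pos: [0.5962, 0.106, 0.0331]
orientation: [-0.07, 0.998, 0.0, 0.0]
force: [-0.0, 0.1, -0.1]
opening: 0.0396
```

{"fn": "step_arm", "kwargs": {
  "steps": [
    {"tx":0,"ty":0,"tz":0.001,"rx":0,"ry":0,"rz":0,"fingers":0},
    {"tx":0,"ty":0,"tz":0,"rx":0,"ry":0,"rz":0,"fingers":0},
    {"tx":0,"ty":0,"tz":0,"rx":0,"ry":0,"rz":0,"fingers":0}
  ]
}}

```text
time_s: 27.7
eef_pos: [0.5961, 0.1059, 0.0322]
orientation: [-0.07, 0.998, 0.0, -0.0]
force: [-0.5, 0.3, -1.4]
opening: 0.0396
```

{"fn": "step_arm", "kwargs": {
  "steps": [
    {"tx":0,"ty":0,"tz":0.001,"rx":0,"ry":0,"rz":0,"fingers":0},
    {"tx":0,"ty":0,"tz":0,"rx":0,"ry":0,"rz":0,"fingers":0},
    {"tx":0,"ty":0,"tz":0,"rx":0,"ry":0,"rz":0,"fingers":0}
  ]
}}

```text
time_s: 28.0
eef_pos: [0.5963, 0.106, 0.0319]
orientation: [-0.07, 0.998, 0.0, 0.0]
force: [-1.4, 0.5, 2.1]
opening: 0.0399
```

{"fn": "step_arm", "kwargs": {
  "steps": [
    {"tx":0,"ty":0,"tz":0,"rx":0,"ry":0,"rz":0,"fingers":0},
    {"tx":0,"ty":0,"tz":0,"rx":0,"ry":0,"rz":0,"fingers":0}
  ]
}}

```text
time_s: 28.2
eef_pos: [0.5963, 0.106, 0.0319]
orientation: [-0.07, 0.998, 0.0, 0.0]
force: [-0.9, -1.1, 3.2]
opening: 0.0396
```

Contact. I'll release, rise, and back away toward the robot so the cameras can see.

{"fn": "step_arm", "kwargs": {
  "steps": [
    {"tx":0,"ty":0,"tz":0,"rx":0,"ry":0,"rz":0,"fingers":0.7},
    {"tx":0,"ty":0,"tz":0,"rx":0,"ry":0,"rz":0,"fingers":1},
    {"tx":0,"ty":0,"tz":0,"rx":0,"ry":0,"rz":0,"fingers":1},
    {"tx":0,"ty":0,"tz":0,"rx":0,"ry":0,"rz":0,"fingers":1},
    {"tx":0,"ty":0,"tz":0,"rx":0,"ry":0,"rz":0,"fingers":1}
  ]
}}

```text
time_s: 28.7
eef_pos: [0.5961, 0.106, 0.0314]
orientation: [-0.07, 0.998, 0.0, -0.0]
force: [1.2, -0.3, -0.3]
opening: 0.0853
```

{"fn": "step_arm", "kwargs": {
  "steps": [
    {"tx":0,"ty":0,"tz":-0.03,"rx":0,"ry":0,"rz":0,"fingers":1},
    {"tx":0,"ty":0,"tz":-0.04,"rx":0,"ry":0,"rz":0,"fingers":1},
    {"tx":0,"ty":0,"tz":-0.04,"rx":0,"ry":0,"rz":0,"fingers":1},
    {"tx":0.04,"ty":0,"tz":-0.04,"rx":0,"ry":0,"rz":0,"fingers":1},
    {"tx":0.04,"ty":0.02,"tz":-0.03,"rx":0,"ry":0,"rz":0,"fingers":1}
  ]
}}

```text
time_s: 29.2
eef_pos: [0.5346, 0.1115, 0.1682]
orientation: [-0.069, 0.998, -0.0, 0.0]
force: [0.2, 1.8, 0.5]
opening: 0.0853
```

{"fn": "step_arm", "kwargs": {
  "steps": [
    {"tx":0.04,"ty":0.04,"tz":0,"rx":0,"ry":0,"rz":0,"fingers":1},
    {"tx":0.04,"ty":0.04,"tz":0,"rx":0,"ry":0,"rz":0,"fingers":1},
    {"tx":0.03,"ty":0.04,"tz":0,"rx":0,"ry":0,"rz":0,"fingers":1},
    {"tx":0.03,"ty":0.04,"tz":0,"rx":0,"ry":0,"rz":0,"fingers":1},
    {"tx":0,"ty":0,"tz":0,"rx":0,"ry":0,"rz":0,"fingers":1}
  ]
}}

```text
time_s: 29.7
eef_pos: [0.4118, 0.219, 0.1671]
orientation: [-0.072, 0.997, 0.001, 0.0]
force: [-0.0, -0.3, 0.5]
opening: 0.0854
```

```bash
python3 see.py 11; python3 - <<'E'
from h import *
import json
a=cv2.imread("pics/side_11.png");b=cv2.imread("pics/top_11.png")
cv2.imwrite("pics/top_11c.png",cv2.resize(b[130:250,220:540],None,fx=2.5,fy=2.5,interpolation=3))
C=np.array([.6116,-.0036]); th=.138; y=np.array([-np.sin(th),np.cos(th)]); x=np.array([np.cos(th),np.sin(th)])
P=cloud("top",np.load("pics/top_11.npy")).reshape(-1,3); P0=cloud("top",np.load("pics/top0.npy")).reshape(-1,3)
q=P[:,:2]-C; rx=q@x; ry=q@y; z=P[:,2]
for n,yc,z0,z1 in [('bearing',.111,.032,.045),('bush',.037,.043,.058),('pulley',-.037,.032,.045),('sleeve',-.111,.055,.07)]:
    m=(abs(rx)<.045)&(abs(ry-yc)<.034)&(z>z0)&(z<z1); g=np.c_[rx,ry,z][m]
    print(n,m.sum(),'mid',((g.max(0)+g.min(0))/2).round(4),'med z',np.median(g[:,2]).round(4),'ext',np.ptp(g,axis=0).round(3))
for Q in (P0,P):
    m=(abs(Q[:,0]-.55)<.08)&(abs(Q[:,1]+.36)<.07)&(Q[:,2]>.075)&(Q[:,2]<.1);print('cup',m.sum(),((Q[m].max(0)+Q[m].min(0))/2).round(4))
E
```

```text
bearing 331 mid [-0.0003  0.1097  0.0369] med z 0.0367 ext [0.04  0.04  0.009]
bush 161 mid [0.0008 0.0372 0.0484] med z 0.0481 ext [0.028 0.026 0.011]
pulley 341 mid [-0.0041 -0.0409  0.0388] med z 0.0405 ext [0.056 0.058 0.012]
sleeve 89 mid [-0.0012 -0.11    0.0592] med z 0.0597 ext [0.028 0.026 0.007]
cup 775 [ 0.5604 -0.368   0.0875]
cup 764 [ 0.5609 -0.3682  0.0875]
```

View pics/see_11.png

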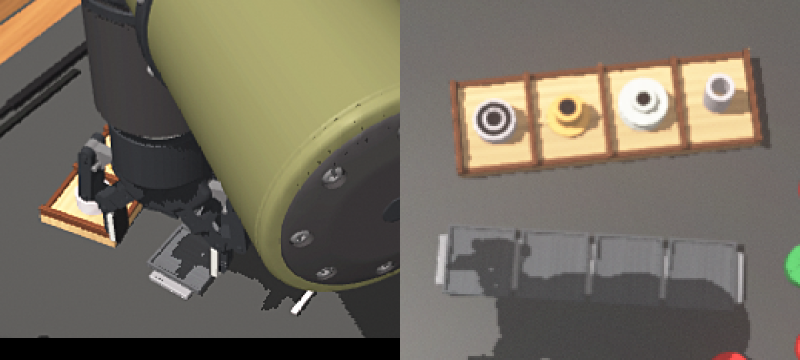

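View pics/top_11c.png

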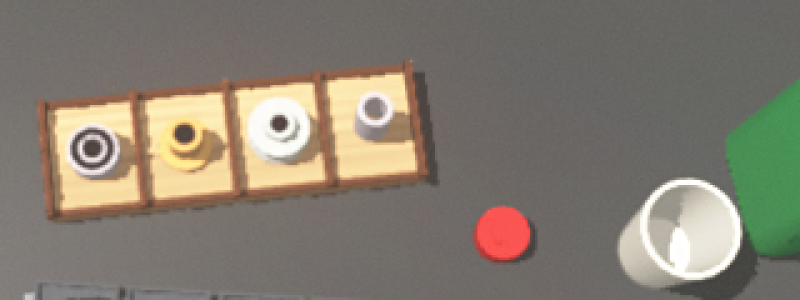

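All four parts stand in order, each near its compartment centre at the height expected, and the cup has not moved. The gripper is clear of everything.

```bash
python3 -c "
from rig import manip
print(manip.get_state()['joint_velocities'].round(3)); print(manip.hand_in())"
```

```text
[-0.037  0.019  0.009  0.003  0.     0.005]
the job is handed in; nothing more can be done
None
```

The four parts are in the rack in reverse order and the job is handed in, after about 30 s of the 112 s allowed. The dishes held sleeve, pulley, bush, bearing from left to right. The rack now holds bearing, bush, pulley, sleeve from left to right.

- **Placing:** I lowered each part in 0.75 mm steps until the wrist force showed it touching the floor, then released it. The highest force I read was about 10 N.
- **Position:** in the last top picture, the bearing, bush and sleeve sit within about 1.5 mm of their compartment centres. The pulley read about 4 mm off along both axes. Its measured outline was 56 x 58 mm against a true 48 mm, so some of that offset is probably stray depth pixels.
- **Height and uprightness:** heights match parts standing on the floor, once a depth offset of about 4 mm seen on the mat is taken off. All four look upright.
- **Cup:** its measured position changed by less than 1 mm from start to finish.
- **Limits of the checks:** the arm blocked most of the rack in the last side picture, so that check rests on the top camera. The last earlier side view of the bush, pulley and sleeve, taken just before the bearing was fetched, showed them standing flat. The arm was clear of everything, with slight joint motion still settling (0.04 rad/s or less) just before hand-in.

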